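Load the geared filters into the filter changer

ROBOT

A 6-joint arm with a two-finger parallel gripper is mounted at the origin on the work surface. World frame = base frame: x ahead of the robot, y to its left, z up, the work surface at z = 0. Lengths are in m, angles in degrees, forces in N, time in s.
With the tool pointing down it reaches from about 0.4 to 0.825 m from the base axis. Payload 7 kg.
Tool frame: the origin (TCP) lies between the finger pads; the fingertips stand 25 mm ahead of it and the grasp point (between the pads) lies 6 mm ahead of it (manip.tip_reach is the distance from the TCP to the fingertips, in m); z points along the fingers, y is the direction in which the jaws open and shut (so a half turn about z gives the same grasp; the last joint's range is limited). The gripper opens to 88 mm and grips with 3 to 60 N. Pads are 19 mm wide; open, the fingers measure 130 mm over their backs; the gripper's body (78 mm by 193 mm) begins 47 mm behind the grasp point.
Start: joints at [16.507, 20.546, 0.682, 0, -70.136, -16.507], TCP at [0.675, -0, 0.252] pointing down, gripper open.
Joint ranges: [-176.03, 176.03], [-82.01, 121.73], [-58.28, 71.71], [-173.87, 95.51], [-174.79, -0.11], [-173.66, 173.66]. Speed limits (degrees/s): [136.94, 136.94, 172.46, 180, 180, 180].

INTERFACE

Orientations are given as a 3x3 rotation matrix whose columns are the frame's x, y, z axes.
In Python, from cell import sensors, camera, camera_model, order, manip gives the robot as it stands.
- The arm moves only by the tool servo_tool, never from a script. Its argument "steps" is a list of rows, each a list of 4 numbers: the shift along the world's x, y, z in mm, then the turn about the world's z in rad. In form: [[dx, dy, dz, roll], ...]. A call has 1 to 20 rows; each row is the pose to reach, as a shift and turn from the pose commanded when the call began; what a row does not reach only later rows make up. A row lasts 1/8 s, in which the tool goes at most 62.5 mm and 10.7 degrees, less where a joint would pass 70% of its speed; a pose out of reach is approached as far as the arm can. A call with a gripper value outside its range is refused whole. "jaw" is the finger opening in mm, from 0 to 87.6, set as the call begins (left out, the last holds). The fingers move at their own pace and stop on an object; "grip_force" is the grip in N (left out, the last holds). Time passes only in rows, so rows that repeat a pose let the fingers close. It gives the time, the measured TCP pose, the force and the opening at its end, in the units of the state.
- sensors.state(): the state, without advancing time (a new reading comes with each control period).
- camera(name): name is "scene" or "side" or "wrist"; returns (picture, depth): 480x640x3 uint8, red, green, blue; 480x640 float32, m along the optical axis (not along the pixel's ray), 0 where there is no reading.
- camera_model(name): a dict with "K" (3x3 intrinsics, pixels), "pose" (4x4, takes a point from camera to world coordinates); the wrist camera has in their place "tool_from_camera" (4x4, takes a point from camera to tool coordinates, whose origin is the TCP and whose axes are the flange's). Camera axes: x right, y down, z forward; pixel columns grow to the right and rows downward; lengths in m; the calibration is good to about 2 mm. A picture is of the moment at which its call begins: read the wrist's pose just before it. camera_model takes no time and is no camera call.
- order.sign_off(): hands the job in, once; it reports no verdict.
The state is a dict: "clock": time; "joints": joint angles; "qvel": joint speeds; "joint_efforts": joint torques, N m; "tool_pos": TCP position; "eef_rot": TCP orientation; "contact_force": force on the tool from outside, world axes, zero at the start; "torque": the same for the moment, N m; "grip_width": finger opening in m.
Only numpy, scipy, OpenCV 4.12 (cv2) and the standard library are available. Lean on these libraries where they do the work, as an engineer would, in place of code of your own. Each camera call takes 0.05 s, during which the arm holds its last target.

TASK

Load the filter changer in the drawer: turn its clamp knob clockwise to its stop to free the keeper, slide the keeper fully open, then set every loose geared filter upright in a toothed socket of its own (any socket), turning it until the teeth mesh and pushing it fully home. Then slide the keeper fully shut again and turn the knob all the way back to lock it, leaving the lens cap, hex key and brush where they lie.

Things in the scene. Friction and masses are not known exactly. Their poses are not given: they have to be found in the camera images.
- knob (a joint): clamp knob at the changer's +y end: upright black bar grip 12 mm thick, 44 mm long, 34 mm tall. Value in rad about the vertical: 0 = locked (a steel tongue under the bar lies behind the keeper and blocks it), grows CLOCKWISE seen from above to its stop at 1.5 = free (the tongue clears the keeper from about 1.25). Stiff (0.15 N m); stays where it is left
- knob_grip (a point): point on the knob's axis half-way up the bar grip, where to hold it: 56 mm above the drawer floor; the bar reaches from 37 to 71 mm above the floor. Its y axis runs along the bar (its 44 mm length), its x axis across the 12 mm thickness; it turns with the knob
- keeper (a joint): the keeper: a flat aluminium bar 16 x 374 x 8 mm (27 to 35 mm above the drawer floor) that slides across the changer. Value in m: 0 = closed, its edge lies 22 mm from the socket axes over the rims of the seated filters; 0.045 = fully open, clear of all sockets. It moves along the changer's own -x direction as it opens; about 2 N friction, stays where it is left
- keeper_pull (a point): centre of the keeper's pull, an upright round black post 18 mm in diameter and 32 mm tall standing on the keeper, 56 mm above the drawer floor (post from 35 to 67 mm), half-way between the two middle sockets; it moves with the keeper
- changer: the filter changer: grey plate 145 x 410 x 14 mm fixed to the drawer floor, with four toothed sockets in a row, 88 mm apart, along its y axis, the keeper at its -x side and the knob at its +y end. Origin on the drawer floor below the middle of the row; x axis points from the keeper side to the sockets
- socket0: toothed socket 0 of the changer: hexagonal aluminium ring 10 mm tall with six inward teeth, in which any filter fits. Origin at the centre of its seat floor, 14 mm above the drawer floor. Its x axis points to the middle of one of its six tooth gaps (gaps every 60 degrees); each socket stands at its own angle. Tooth tips at radius 28 mm, teeth 13 mm wide, gap walls at radius 35 mm
- socket1: toothed socket 1 of the changer: hexagonal aluminium ring 10 mm tall with six inward teeth, in which any filter fits. Origin at the centre of its seat floor, 14 mm above the drawer floor. Its x axis points to the middle of one of its six tooth gaps (gaps every 60 degrees); each socket stands at its own angle. Tooth tips at radius 28 mm, teeth 13 mm wide, gap walls at radius 35 mm
- socket2: toothed socket 2 of the changer: hexagonal aluminium ring 10 mm tall with six inward teeth, in which any filter fits. Origin at the centre of its seat floor, 14 mm above the drawer floor. Its x axis points to the middle of one of its six tooth gaps (gaps every 60 degrees); each socket stands at its own angle. Tooth tips at radius 28 mm, teeth 13 mm wide, gap walls at radius 35 mm
- socket3: toothed socket 3 of the changer: hexagonal aluminium ring 10 mm tall with six inward teeth, in which any filter fits. Origin at the centre of its seat floor, 14 mm above the drawer floor. Its x axis points to the middle of one of its six tooth gaps (gaps every 60 degrees); each socket stands at its own angle. Tooth tips at radius 28 mm, teeth 13 mm wide, gap walls at radius 35 mm
- filter0_grip (a point): geared filter 0 (None if absent), 50 mm tall, 90 g: gear 10 mm thick (root radius 26 mm, six 11 mm teeth to radius 33 mm) below a black collar 40 mm in diameter, 40 mm tall, glass on top. Point: on the axis, collar middle, 30 mm above underside; grip the collar above the teeth. x axis: along a tooth. Play in a socket 5 degrees, 2 mm. Home: point 30 mm above socket origin; tooth on tooth: 40 mm
- filter1_grip (a point): geared filter 1 (None if absent), 50 mm tall, 90 g: gear 10 mm thick (root radius 26 mm, six 11 mm teeth to radius 33 mm) below a black collar 40 mm in diameter, 40 mm tall, glass on top. Point: on the axis, collar middle, 30 mm above underside; grip the collar above the teeth. x axis: along a tooth. Play in a socket 5 degrees, 2 mm. Home: point 30 mm above socket origin; tooth on tooth: 40 mm
- filter2_grip (a point): geared filter 2 (None if absent), 50 mm tall, 90 g: gear 10 mm thick (root radius 26 mm, six 11 mm teeth to radius 33 mm) below a black collar 40 mm in diameter, 40 mm tall, glass on top. Point: on the axis, collar middle, 30 mm above underside; grip the collar above the teeth. x axis: along a tooth. Play in a socket 5 degrees, 2 mm. Home: point 30 mm above socket origin; tooth on tooth: 40 mm
- filter3_grip (a point): geared filter 3 (None if absent), 50 mm tall, 90 g: gear 10 mm thick (root radius 26 mm, six 11 mm teeth to radius 33 mm) below a black collar 40 mm in diameter, 40 mm tall, glass on top. Point: on the axis, collar middle, 30 mm above underside; grip the collar above the teeth. x axis: along a tooth. Play in a socket 5 degrees, 2 mm. Home: point 30 mm above socket origin; tooth on tooth: 40 mm
- lens_cap: bystander: matte black lens cap, 62 mm in diameter, 10 mm tall; origin under its centre. (A fixed white three-tier organiser, 142 mm tall, also stands in the far right of the drawer, 0.72 m and more ahead of the robot; nothing to do with it.)
- hex_key: bystander: small steel hex key 70 mm long, 6 mm thick; origin under its long arm's middle
- lens_brush: bystander: lens brush 150 mm long; origin under its middle
Things that resemble listed ones, but are neither listed nor needed, are in the scene too. What is shaped like the part that bears filter3_grip but orange is not meant.

How it is judged:
By the outcome, as a careful person would: the job done as asked, in the order asked, and still so for the second after the job is handed in, with the robot touching nothing.
Of filter0, filter1, filter2, filter3 only 3 to 4 are there at a start; the rules pass over those that are not, and their reading is None.
At some moment in a run one of filter0, filter1, filter2, filter3 may be knocked a few centimetres aside while the robot is not near it.
Once in a run the grip may slacken for a moment while it holds something.
It also fails if it takes over 208 s, if anything falls off the work surface, if the arm or the gripper's body presses on something with over 40 N, if the wrist force passes 120 N, or if a joint passes its speed limit or range.

## Working session

There is one attempt and no reset: what is moved stays moved. The work goes in short steps, Python scripts to look and compute and a tool call to move; the robot and the scene stay as the last step left them, time stands still between calls to the robot, and variables do not carry over. Pictures are saved under pics/ and viewed, and the job is handed in when it is done.

Besides the shell and the picture viewer there is one more tool, called after ">>>" by a JSON object that holds its "api" and its "payload", one argument or row to a line. servo_tool: Moves the arm, as the interface text tells. Its arguments: {"type":"object","properties":{"steps":{"type":"array"},"jaw":{"type":"number"},"grip_force":{"type":"number"}},"required":["steps"]}

```bash
ls; mkdir -p pics
python3 - <<'E'
from cell import sensors, camera, camera_model, order, manip
import cv2,numpy as np
s=sensors.state(); print({k:np.round(v,3).tolist() for k,v in s.items()})
for n in ["scene","side","wrist"]:
    p,d=camera(n); cv2.imwrite(f"pics/a_{n}.png",p[:,:,::-1]); np.save(f"pics/a_{n}.npy",d)
    m=camera_model(n); print(n,{k:np.round(v,4).tolist() for k,v in m.items()})
print(manip.tip_reach)
E
```

```text
pics
{'clock': 0.0, 'joints': [16.507, 20.591, 0.632, -0.021, -70.137, -16.505], 'qvel': [0.007, 0.109, 0.041, 0.062, -0.056, 0.036], 'joint_efforts': [-0.001, -58.273, 29.306, 6.997, 0.007, -0.0], 'tool_pos': [0.675, -0.0, 0.251], 'eef_rot': [[-0.0, -1.0, -0.002], [-1.0, 0.0, -0.0], [0.0, 0.002, -1.0]], 'contact_force': [0.172, -0.535, -0.585], 'torque': [0.01, -0.013, -0.013], 'grip_width': 0.088}
scene {'K': [[467.6289, 0.0, 313.09], [0.0, 467.6289, 237.0718], [0.0, 0.0, 1.0]], 'pose': [[-0.1804, 0.6754, -0.7151, 1.1693], [0.9836, 0.1292, -0.1261, 0.1092], [0.0072, -0.726, -0.6876, 0.6641], [0.0, 0.0, 0.0, 1.0]]}
side {'K': [[620.8512, 0.0, 306.355], [0.0, 620.8512, 243.0363], [0.0, 0.0, 1.0]], 'pose': [[0.6913, -0.5029, 0.5189, -0.0435], [-0.7223, -0.4619, 0.5147, -0.6392], [-0.0191, -0.7306, -0.6825, 0.8941], [0.0, 0.0, 0.0, 1.0]]}
wrist {'K': [[379.2415, 0.0, 324.9373], [0.0, 379.2415, 235.8655], [0.0, 0.0, 1.0]], 'tool_from_camera': [[0.0003, -0.9514, -0.3081, 0.0852], [1.0, 0.0004, 0.0, 0.0011], [0.0001, -0.3081, 0.9514, -0.1336], [0.0, 0.0, 0.0, 1.0]]}
0.025
```

View pics/a_scene.png

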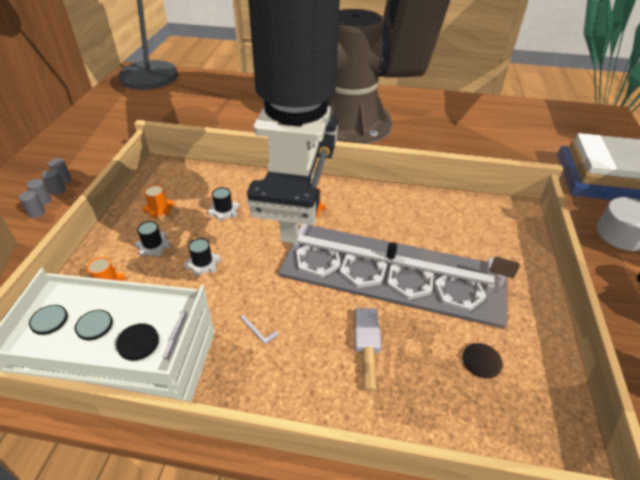

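View pics/a_side.png

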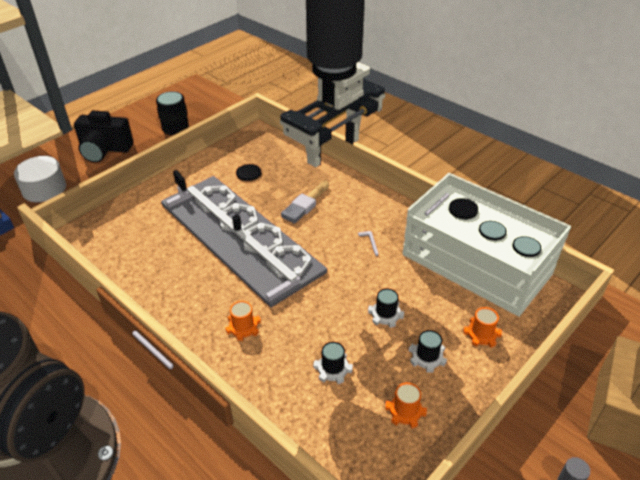

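View pics/a_wrist.png

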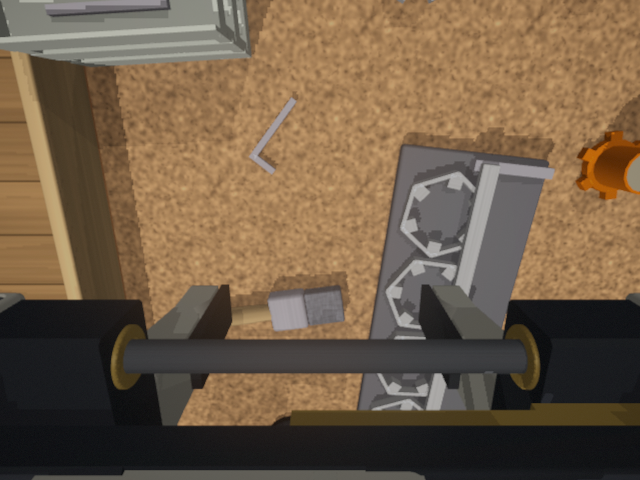

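```bash
cat > h.py <<'E'
import numpy as np,cv2
from cell import sensors, camera, camera_model, order, manip
def grab(n,tag=None):
    s=sensors.state(); p,d=camera(n); m=camera_model(n); K=np.array(m["K"])
    if n=="wrist":
        T=np.eye(4);T[:3,:3]=s["eef_rot"];T[:3,3]=s["tool_pos"]; P=T@np.array(m["tool_from_camera"])
    else: P=np.array(m["pose"])
    if tag: cv2.imwrite(f"pics/{tag}.png",p[:,:,::-1])
    return p,d,K,P
def cloud(d,K,P):
    v,u=np.mgrid[0:d.shape[0],0:d.shape[1]]
    c=np.stack([(u-K[0,2])/K[0,0]*d,(v-K[1,2])/K[1,1]*d,d],-1)
    return c@P[:3,:3].T+P[:3,3]
def ray(u,v,z,K,P):
    uv=np.stack([np.atleast_1d(u),np.atleast_1d(v)],-1).astype(float)
    r=np.c_[(uv[:,0]-K[0,2])/K[0,0],(uv[:,1]-K[1,2])/K[1,1],np.ones(len(uv))]@P[:3,:3].T
    o=P[:3,3]; return o+r*((z-o[2])/r[:,2])[:,None]
def proj(X,K,P):
    X=np.atleast_2d(X); c=(X-P[:3,3])@P[:3,:3]; q=c@K.T; return q[:,:2]/q[:,2:]
E
python3 - <<'E'
from h import *
for n in ["scene","side"]:
    p=cv2.imread(f"pics/a_{n}.png")[:,:,::-1];d=np.load(f"pics/a_{n}.npy");m=camera_model(n)
    W=cloud(d,np.array(m["K"]),np.array(m["pose"]));
    pts={"scene":{"f150":(150,225),"f200":(200,241),"f222":(222,190),"knob":(505,265),"pull":(391,246),"floor":(330,380),"floor2":(200,310),"plate":(340,285)},
     "side":{"f387":(387,293),"f430":(430,337),"f333":(333,350),"knob":(180,175),"pull":(236,218),"floor":(400,250),"plate":(283,295)}}[n]
    for k,(u,v) in pts.items(): print(n,k,np.round(W[v,u],4))
E
```

```text
scene f150 [ 0.558  -0.3221  0.0511]
scene f200 [ 0.5811 -0.2114  0.0496]
scene f222 [ 0.4243 -0.2202  0.0505]
scene knob [0.556  0.3429 0.0677]
scene pull [0.5477 0.1434 0.0696]
scene floor [0.7943 0.0721 0.0021]
scene floor2 [ 0.7734 -0.1312  0.1027]
scene plate [0.6125 0.0615 0.0178]
side f387 [ 0.6039 -0.202   0.0466]
side f430 [ 0.5728 -0.3197  0.048 ]
side f333 [ 0.4382 -0.2178  0.0503]
side knob [0.5497 0.3359 0.0747]
side pull [0.5388 0.1381 0.0717]
side floor [ 0.7494 -0.1249  0.0035]
side plate [ 0.4891 -0.0446  0.0163]
```

Run:
```python
import cv2
a=cv2.imread("pics/a_side.png")
cv2.imwrite("pics/crop1.png",cv2.resize(a[150:310,150:350],None,fx=4,fy=3.7,interpolation=cv2.INTER_CUBIC)[:600,:800])
cv2.imwrite("pics/crop2.png",cv2.resize(a[270:440,220:500],None,fx=2.8,fy=2.8,interpolation=cv2.INTER_CUBIC))
```

```text
(no output)
```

View pics/crop1.png

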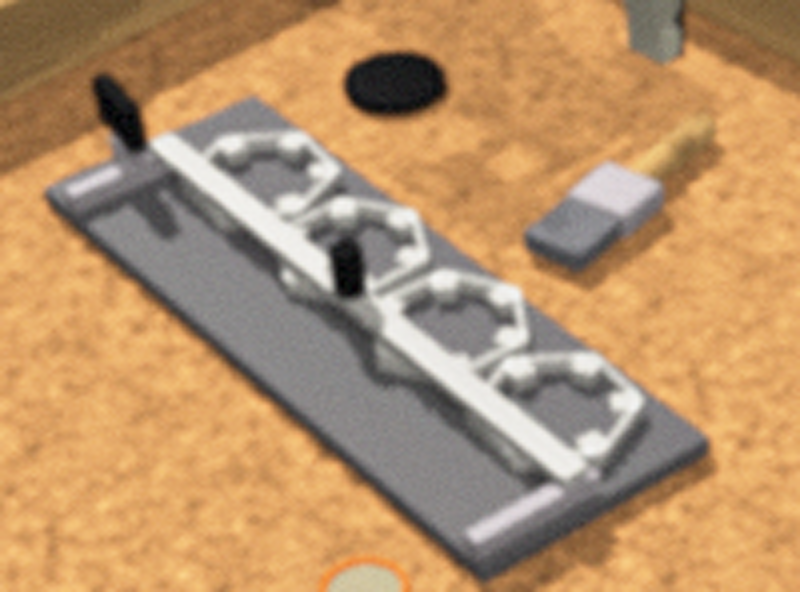

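View pics/crop2.png

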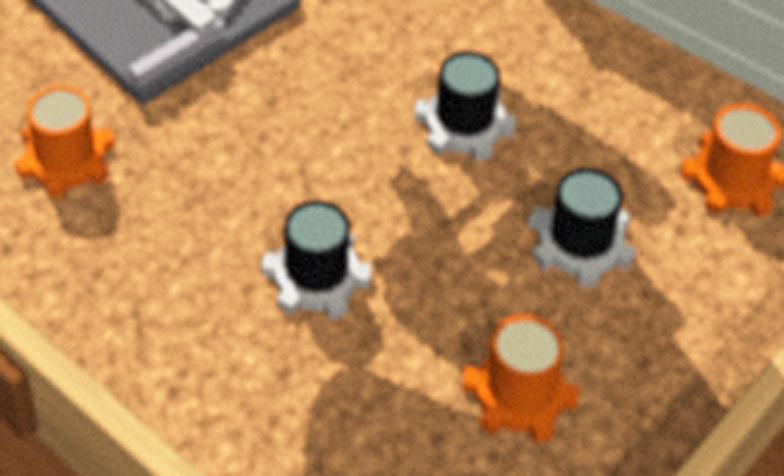

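>>> {"api": "servo_tool", "payload": {
  "steps": [
    [-20,60,40,0],
    [-40,120,80,0],
    [-40,120,80,0],
    [-40,120,80,0]
  ]
}}

```text
clock: 0.65
tool_pos: [0.6348, 0.1214, 0.3325]
eef_rot: [[0.002, -1.0, 0.001], [-1.0, -0.002, 0.001], [-0.001, -0.001, -1.0]]
contact_force: [-0.9, -0.5, 0.1]
grip_width: 0.0877
```

Run:
```python
from h import *
s=sensors.state();print(s['clock'],s['tool_pos'],np.abs(s['qvel']).max())
p,d,K,P=grab("wrist","w1");np.savez("w1.npz",p=p,d=d,K=K,P=P)
```

```text
0.65 [0.6348253  0.12144514 0.33249916] 1.953155320536074
```

>>> {"api": "servo_tool", "payload": {
  "steps": [
    [0,60,0,0],
    [0,120,0,0],
    [0,160,0,0],
    [0,160,0,0],
    [0,160,0,0]
  ]
}}

```text
clock: 1.32
tool_pos: [0.6351, 0.2789, 0.3301]
eef_rot: [[-0.001, -1.0, -0.002], [-1.0, 0.001, -0.002], [0.002, 0.002, -1.0]]
contact_force: [-0.5, -0.2, 0.1]
grip_width: 0.0874
```

Run:
```python
from h import *
s=sensors.state();print(s['clock'],s['tool_pos'],np.abs(s['qvel']).max())
p,d,K,P=grab("wrist","w2");np.savez("w2.npz",p=p,d=d,K=K,P=P)
```

```text
1.325 [0.63514182 0.27886394 0.33009038] 0.9788259784993126
```

View pics/w1.png

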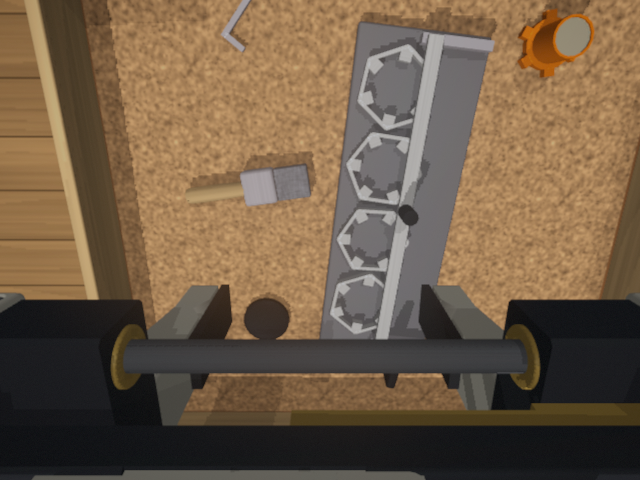

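View pics/w2.png

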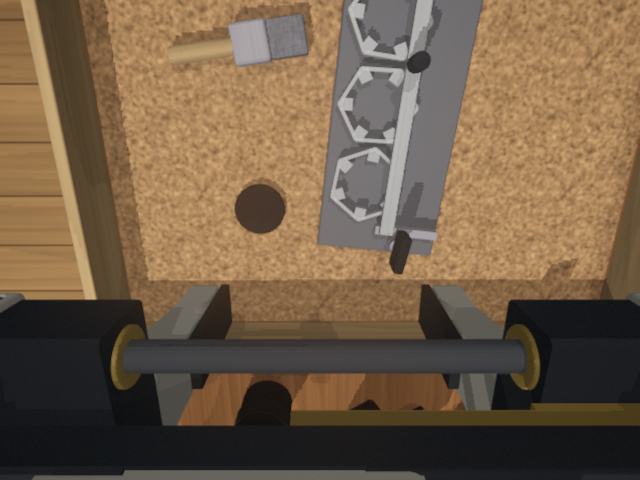

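Run:
```python
from h import *
for n in ["w1","w2"]:
    z=np.load(n+".npz");p,d,K,P=z["p"],z["d"],z["K"],z["P"];W=cloud(d,K,P)
    v,u=np.mgrid[0:480,0:640]; ok=(v<(300 if n=='w1' else 285))&(u>220)&(d>0)
    f=ok&(W[...,2]<0.012)&(u<300); print(n,"floor z",np.median(W[f][:,2]))
    pl=ok&(W[...,2]>0.011)&(W[...,2]<0.02)&(u>320)&(u<460); print(" plate z",np.median(W[pl][:,2]))
    hi=ok&(W[...,2]>0.045)&(W[...,2]<0.09)&(u>370)&(u<450)&(p.max(-1)<90)
    l,lab,st,c=cv2.connectedComponentsWithStats(hi.astype(np.uint8))
    for i in range(1,l):
        if st[i,4]<20: continue
        X=W[lab==i]; t=X[X[:,2]>0.06+0*X[:,2]]
        print(" blob",st[i],"z",np.percentile(X[:,2],[5,50,95]).round(4))
        if len(t)>10: print("  top",t.mean(0).round(4), cv2.minAreaRect((t[:,:2]*1000).astype(np.float32)))
    kb=ok&(W[...,2]>0.031)&(W[...,2]<0.042)&(p.min(-1)>110)&(u>360)&(u<460)
    X=W[kb]; print(" keeper z",np.median(X[:,2]),len(X),cv2.minAreaRect((X[:,:2]*1000).astype(np.float32)))
    vx=cv2.fitLine((X[:,:2]).astype(np.float32),cv2.DIST_HUBER,0,.001,.001).ravel();print(" line",vx)
```

```text
w1 floor z 0.0010111266305594668
 plate z 0.014348233198068272
 blob [399 206  19  20 276] z [0.049  0.0669 0.0684]
  top [0.5423 0.1435 0.0668] ((541.6347045898438, 144.1520233154297), (16.595767974853516, 17.122325897216797), 35.7534294128418)
 keeper z 0.035349558608693266 3527 ((537.6429443359375, 109.87507629394531), (303.6484375, 16.605091094970703), 83.8045425415039)
 line [0.11014084 0.993916   0.53572094 0.09024697]
w2 floor z 0.001110426623498889
 plate z 0.014355316373773519
 blob [407  51  23  22 368] z [0.0495 0.0669 0.0685]
  top [0.5423 0.1453 0.0668] ((541.9649658203125, 145.36532592773438), (16.6759033203125, 16.565523147583008), 5.2458014488220215)
 blob [390 231  22  43 608] z [0.0485 0.0702 0.0722]
  top [0.5493 0.3418 0.0697] ((548.285888671875, 343.2713928222656), (42.828556060791016, 12.482294082641602), 78.03529357910156)
 keeper z 0.035309247312917014 3220 ((543.6041870117188, 217.88650512695312), (264.0869140625, 29.266395568847656), 84.0595703125)
 line [0.10650656 0.994312   0.5482016  0.20441426]
```

Run:
```python
import cv2
a=cv2.imread("pics/w2.png")
cv2.imwrite("pics/w2c.png",cv2.resize(a[130:290,300:500],None,fx=4,fy=3.7,interpolation=cv2.INTER_CUBIC))
```

```text
(no output)
```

View pics/w2c.png

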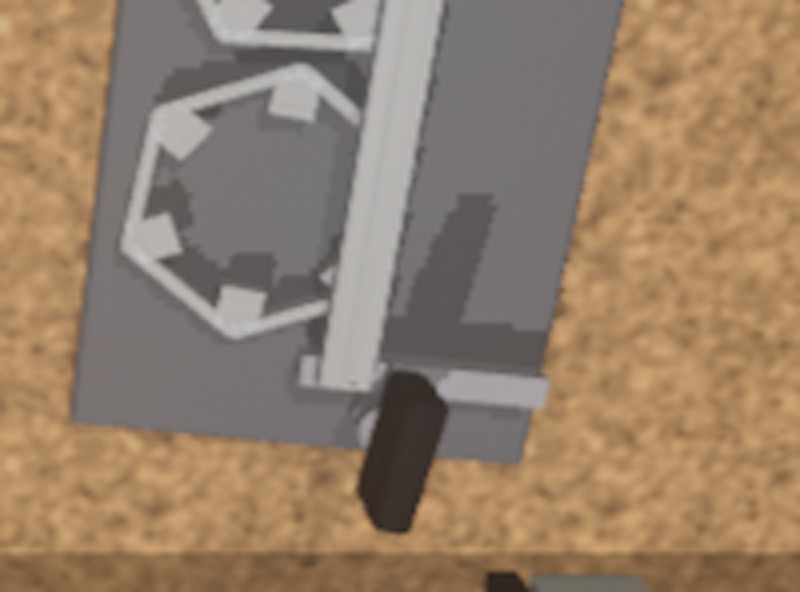

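Run:
```python
from h import *
z=np.load("w2.npz");p,d,K,P=z["p"],z["d"],z["K"],z["P"];W=cloud(d,K,P)
v,u=np.mgrid[0:480,0:640]
for lo in (.066,.069,.0705):
    m=(v>225)&(v<285)&(u>380)&(u<420)&(W[...,2]>lo)&(W[...,2]<.09)
    t=W[m]; print(lo,len(t),t.mean(0),cv2.minAreaRect((t[:,:2]*1000).astype(np.float32)))
    t2=t[:,:2]-t[:,:2].mean(0);e,V=np.linalg.eigh(t2.T@t2);a=V[:,1];print(np.degrees(np.arctan2(-a[0],a[1])), (t2@a).min(),(t2@a).max())
d=np.load("pics/a_scene.npy");m=camera_model("scene");Ws=cloud(d,np.array(m["K"]),np.array(m["pose"]))
for c in [(575,250),(590,300),(568,215),(350,150),(450,165)]:print(c,Ws[c[1],c[0]].round(3))
for c in range(540,600,4):print(c,Ws[280,c].round(3))
```

```text
0.066 417 [0.54899584 0.3426645  0.07066577] ((548.2793579101562, 343.5150451660156), (43.302616119384766, 12.368429183959961), 78.03529357910156)
-12.01633421064748 -0.02096817704423676 0.022334838185933112
0.069 364 [0.5487006  0.34303624 0.07108383] ((548.549072265625, 343.7375183105469), (42.75999069213867, 11.803642272949219), 77.8310317993164)
-11.512026890250988 -0.02069305400577309 0.02202870644298845
0.0705 272 [0.54845355 0.34299624 0.07147104] ((548.6447143554688, 343.91827392578125), (42.377567291259766, 10.736177444458008), 76.98392486572266)
-12.437321987115187 -0.020259374640829424 0.02212700009369859
(575, 250) [0.497 0.47  0.071]
(590, 300) [0.615 0.469 0.071]
(568, 215) [0.399 0.477 0.072]
(350, 150) [0.262 0.032 0.078]
(450, 165) [0.261 0.257 0.067]
540 [0.517 0.429 0.003]
544 [0.516 0.436 0.003]
548 [0.512 0.445 0.001]
552 [0.511 0.452 0.001]
556 [0.51  0.46  0.001]
560 [0.513 0.465 0.006]
564 [0.518 0.469 0.012]
568 [0.531 0.467 0.027]
572 [0.541 0.468 0.038]
576 [0.554 0.467 0.052]
580 [0.561 0.469 0.061]
584 [0.571 0.469 0.072]
588 [0.569 0.476 0.071]
592 [0.498 0.526 0.002]
596 [0.498 0.533 0.003]
```

>>> {"api": "servo_tool", "payload": {
  "steps": [
    [-43,32,-50,-0.1],
    [-86,63,-100,-0.21],
    [-86,63,-160,-0.21],
    [-86,63,-200,-0.21],
    [-86,63,-230,-0.21],
    [-86,63,-250,-0.21],
    [-86,63,-264,-0.21],
    [-86,63,-264,-0.21]
  ],
  "jaw": 40
}}

```text
clock: 2.38
tool_pos: [0.549, 0.3418, 0.0669]
eef_rot: [[-0.21, -0.978, -0.001], [-0.978, 0.21, -0.001], [0.001, 0.001, -1.0]]
contact_force: [0.4, 0.6, 0.5]
grip_width: 0.04
```

>>> {"api": "servo_tool", "payload": {
  "steps": [
    [0,0,0,0],
    [0,0,0,0],
    [0,0,0,0],
    [0,0,0,0]
  ],
  "jaw": 5,
  "grip_force": 40
}}

```text
clock: 2.88
tool_pos: [0.5486, 0.3433, 0.0682]
eef_rot: [[-0.208, -0.978, -0.0], [-0.978, 0.208, 0.001], [-0.001, 0.0, -1.0]]
contact_force: [-3.5, 0.5, 4.0]
grip_width: 0.012
```

Gripped at 12 mm width, as the bar should be. Turning it clockwise now.

>>> {"api": "servo_tool", "payload": {
  "steps": [
    [0,0,0,-0.15],
    [0,0,0,-0.3],
    [0,0,0,-0.45],
    [0,0,0,-0.6],
    [0,0,0,-0.75],
    [0,0,0,-0.9],
    [0,0,0,-1.05],
    [0,0,0,-1.15],
    [0,0,0,-1.25],
    [0,0,0,-1.3],
    [0,0,0,-1.35],
    [0,0,0,-1.37],
    [0,0,0,-1.37]
  ]
}}

```text
clock: 4.5
tool_pos: [0.5481, 0.3455, 0.068]
eef_rot: [[-1.0, 0.009, 0.0], [0.009, 1.0, 0.003], [-0.0, 0.003, -1.0]]
contact_force: [-7.9, 8.8, 1.0]
grip_width: 0.0118
```

Run:
```python
from h import *
s=sensors.state();R=s['eef_rot'];print(np.degrees(np.arctan2(-R[1][1],-R[0][1])),s['torque'],s['contact_force'],s['tool_pos'])
```

```text
-90.48739015572306 [3.25928849 2.73823392 0.09783345] [-7.86748502  8.75118131  1.02900172] [0.54812939 0.34549919 0.06801246]
```

>>> {"api": "servo_tool", "payload": {
  "steps": [
    [0,0,0,-0.03],
    [0,0,0,-0.06],
    [0,0,0,-0.08],
    [0,0,0,-0.08]
  ]
}}

```text
clock: 5.0
tool_pos: [0.5481, 0.3455, 0.068]
eef_rot: [[-0.996, 0.088, 0.0], [0.088, 0.996, 0.003], [-0.0, 0.003, -1.0]]
contact_force: [-7.1, 8.7, 1.5]
grip_width: 0.012
```

Run:
```python
from h import *
s=sensors.state();R=s['eef_rot'];print(np.degrees(np.arctan2(-R[1][1],-R[0][1])),s['torque'],s['contact_force'],s['tool_pos'])
p,d,K,P=grab("wrist","w3")
p,d,K,P=grab("side","s3")
```

```text
-95.0206824657123 [3.21461981 2.78777318 0.60960301] [-7.06595595  8.69886958  1.53912904] [0.54814071 0.34554029 0.06802126]
```

View pics/w3.png

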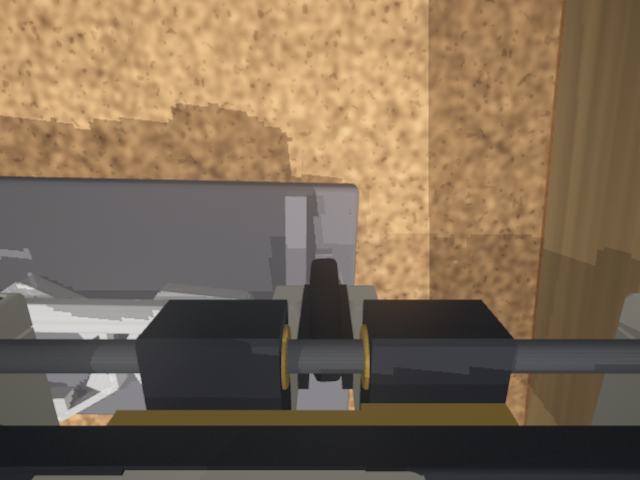

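>>> {"api": "servo_tool", "payload": {
  "steps": [
    [0,0,0,0],
    [0,0,0,0],
    [0,0,30,0],
    [0,0,60,0],
    [-3,-50,70,0.08],
    [-5,-110,60,0.08],
    [-7,-165,60,0.08],
    [-7,-198,50,0.08],
    [-7,-198,30,0.08],
    [-7,-198,10,0.08],
    [-7,-198,-2,0.08],
    [-7,-198,-2,0.08]
  ],
  "jaw": 40
}}

```text
clock: 6.6
tool_pos: [0.5416, 0.1446, 0.0648]
eef_rot: [[-1.0, 0.009, -0.001], [0.009, 1.0, -0.001], [0.001, -0.001, -1.0]]
contact_force: [-0.2, 0.7, 0.6]
grip_width: 0.0398
```

>>> {"api": "servo_tool", "payload": {
  "steps": [
    [0,0,0,0],
    [0,0,0,0],
    [0,0,0,0],
    [0,0,0,0]
  ],
  "jaw": 10,
  "grip_force": 30
}}

```text
clock: 7.1
tool_pos: [0.5424, 0.1462, 0.0662]
eef_rot: [[-1.0, 0.009, 0.001], [0.009, 1.0, 0.002], [-0.001, 0.002, -1.0]]
contact_force: [-0.8, 4.8, 1.0]
grip_width: 0.0172
```

Run:
```python
from h import *
p,d,K,P=grab("wrist","w4")
```

```text
(no output)
```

View pics/w4.png

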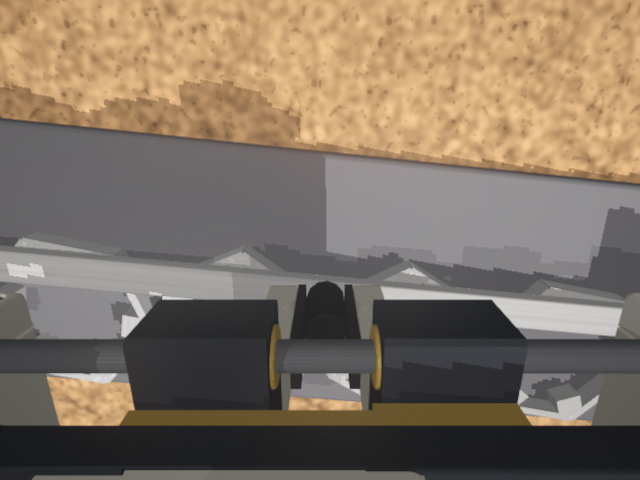

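>>> {"api": "servo_tool", "payload": {
  "steps": [
    [-5,0.5,0,0],
    [-10,1,0,0],
    [-15,1.6,0,0],
    [-20,2.2,0,0],
    [-25,2.7,0,0],
    [-30,3.2,0,0],
    [-35,3.8,0,0],
    [-40,4.3,0,0],
    [-44,4.8,0,0],
    [-46,5,0,0],
    [-46,5,0,0]
  ]
}}

```text
clock: 8.52
tool_pos: [0.4975, 0.1511, 0.0662]
eef_rot: [[-1.0, 0.008, 0.004], [0.008, 1.0, 0.002], [-0.004, 0.002, -1.0]]
contact_force: [5.5, 2.6, -4.9]
grip_width: 0.0174
```

Run:
```python
from h import *
s=sensors.state();print(s['torque'],s['contact_force'],s['tool_pos'])
```

```text
[ 1.10480606 -2.23519661  0.08433642] [ 5.50661602  2.61440531 -4.87534338] [0.49749359 0.15114363 0.06623804]
```

>>> {"api": "servo_tool", "payload": {
  "steps": [
    [-2,0.2,0,0],
    [-3,0.3,0,0],
    [-3,0.3,0,0]
  ]
}}

```text
clock: 8.9
tool_pos: [0.4972, 0.1513, 0.0663]
eef_rot: [[-1.0, 0.008, 0.008], [0.008, 1.0, 0.002], [-0.007, 0.002, -1.0]]
contact_force: [21.9, -4.6, -15.1]
grip_width: 0.0174
```

>>> {"api": "servo_tool", "payload": {
  "steps": [
    [0,0,0,0],
    [0,0,0,0],
    [0,0,50,0],
    [40,-20,110,0],
    [80,-40,170,0],
    [120,-50,230,0],
    [130,-50,250,0],
    [130,-50,250,0],
    [130,-50,250,0]
  ],
  "jaw": 87
}}

```text
clock: 10.02
tool_pos: [0.622, 0.1002, 0.3147]
eef_rot: [[-1.0, 0.01, -0.002], [0.01, 1.0, -0.0], [0.002, -0.0, -1.0]]
contact_force: [-0.1, 1.0, -0.5]
grip_width: 0.0868
```

Run:
```python
from h import *
s=sensors.state();print(s['clock'],s['tool_pos'],np.abs(s['qvel']).max())
p,d,K,P=grab("wrist","w5");np.savez("w5.npz",p=p,d=d,K=K,P=P)
```

```text
10.025 [0.62204714 0.10019028 0.31470843] 1.532077003810019
```

View pics/w5.png

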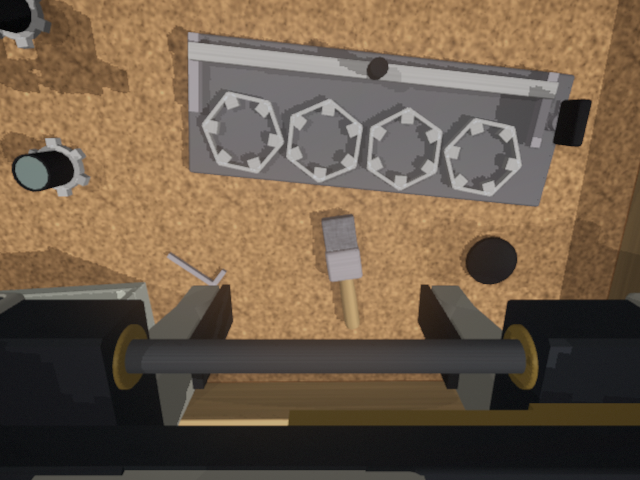

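```bash
cat > sock.py <<'E'
from h import *
def sockets(p,d,K,P,px,zt=0.025,dbg=None):
    v,u=np.mgrid[0:480,0:640]
    X=ray(u.ravel(),v.ravel(),zt,K,P).reshape(480,640,3)
    g=(p.min(-1)>125)
    out=[]
    for (cu,cv_) in px:
        c=X[cv_,cu,:2].copy()
        for it in range(5):
            r=np.hypot(X[...,0]-c[0],X[...,1]-c[1]); m=g&(r<0.047)
            q=(X[m][:,:2]*1000).astype(np.float32)
            hull=cv2.convexHull(q)[:,0]; M=cv2.moments(hull); c2=np.array([M['m10'],M['m01']])/M['m00']/1000
            c=c2
        dv=X[...,:2]-c; r=np.hypot(dv[...,0],dv[...,1]); th=np.arctan2(dv[...,1],dv[...,0])
        m=g&(r>0.0275)&(r<0.0335)
        S=np.exp(6j*th[m]).mean(); ph=np.degrees(np.angle(S))/6
        m2=g&(r>.030)&(r<.045); 
        out.append((c,ph,abs(S),cv2.contourArea(hull),m.sum()))
    return out
E
python3 - <<'E'
from sock import *
z=np.load("w5.npz");p,d,K,P=z["p"],z["d"],z["K"],z["P"]
W=cloud(d,K,P)
o=sockets(p,d,K,P,[(243,132),(325,140),(404,148),(482,156)])
for a in o: print(a)
C=np.array([a[0] for a in o]);print(np.diff(C,axis=0),np.linalg.norm(np.diff(C,axis=0),axis=1))
im=p[:,:,::-1].copy()
for a in o:
    for k in range(6):
        t=np.radians(a[1]+60*k); q=proj([a[0][0]+.028*np.cos(t),a[0][1]+.028*np.sin(t),.025],K,P)[0]
        cv2.circle(im,(int(round(q[0])),int(round(q[1]))),1,(0,0,255),-1)
    q=proj([*a[0],.025],K,P)[0];cv2.circle(im,(int(round(q[0])),int(round(q[1]))),1,(0,255,0),-1)
cv2.imwrite("pics/w5o.png",cv2.resize(im[60:220,180:600],None,fx=1.9,fy=1.9*1.5)[:600])
E
```

```text
(array([0.55650585, 0.01087321]), np.float64(17.081994637464284), np.float64(0.7314712678611683), 5330.370519089702, np.int64(425))
(array([0.56587508, 0.09616951]), np.float64(-8.484065851604333), np.float64(0.6658549593945391), 5587.246723941644, np.int64(383))
(array([0.57571634, 0.18763182]), np.float64(-3.4485087342316874), np.float64(0.6546054171275623), 5598.786476369947, np.int64(374))
(array([0.58533403, 0.27307281]), np.float64(18.121860680593212), np.float64(0.7393899058164355), 5335.820775410626, np.int64(389))
[[0.00936923 0.08529631]
 [0.00984126 0.0914623 ]
 [0.00961769 0.08544099]] [0.08580934 0.09199023 0.0859806 ]
```

View pics/w5o.png

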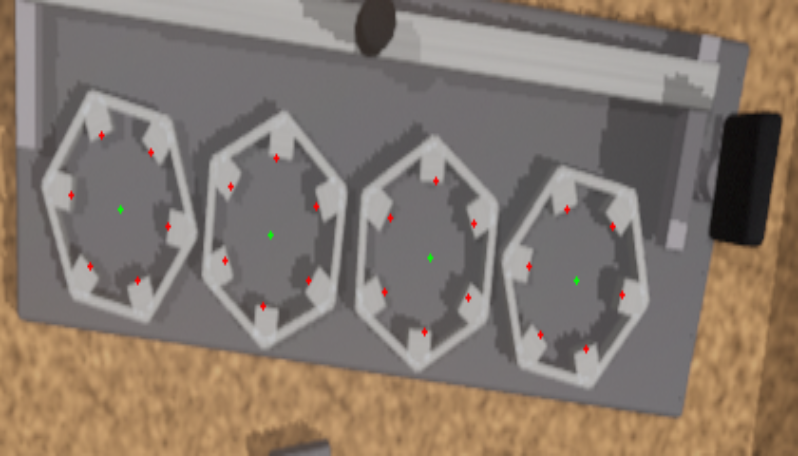

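>>> {"api": "servo_tool", "payload": {
  "steps": [
    [-10,-60,0,0],
    [-20,-120,-5,0],
    [-30,-180,-10,0],
    [-45,-240,-15,0],
    [-55,-300,-15,0],
    [-63,-350,-15,0],
    [-63,-350,-15,0],
    [-63,-350,-15,0],
    [-63,-350,-15,0]
  ]
}}

```text
clock: 11.2
tool_pos: [0.5599, -0.2485, 0.3002]
eef_rot: [[-1.0, 0.008, -0.001], [0.008, 1.0, 0.0], [0.001, 0.0, -1.0]]
contact_force: [0.8, 0.6, 0.7]
grip_width: 0.0869
```

Run:
```python
from sock import *
s=sensors.state();print(s['clock'],s['tool_pos'],np.abs(s['qvel']).max())
p,d,K,P=grab("wrist","w6");np.savez("w6.npz",p=p,d=d,K=K,P=P)
z=np.load("w5.npz");p,d,K,P=z["p"],z["d"],z["K"],z["P"]
C=np.array([(0.5564,0.0107),(.56605,.0982),(.57567,.18568),(.58529,.27315)])
v,u=np.mgrid[0:480,0:640];X=ray(u.ravel(),v.ravel(),.025,K,P).reshape(480,640,3);g=p.min(-1)>125
for c in C:
    for it in range(6):
        dv=X[...,:2]-c;r=np.hypot(dv[...,0],dv[...,1]);th=np.arctan2(dv[...,1],dv[...,0])
        m=g&(r>.027)&(r<.0435); q=X[m][:,:2]
        hull=cv2.convexHull((q*1000).astype(np.float32));M=cv2.moments(hull);cc=np.array([M['m10'],M['m01']])/M['m00']/1000
        m=g&(r>.0275)&(r<.0335)
        c=cc
    S=np.exp(6j*th[m]).mean();print(cc.round(4),np.degrees(np.angle(S))/6,abs(S))
```

```text
11.2 [ 0.55994744 -0.24851781  0.30018628] 0.32318019007275844
[0.5565 0.0109] 17.108186391909484 0.7324064034740835
[0.5661 0.0981] -8.354932848418072 0.7365659118964779
[0.5756 0.1855] -3.541633478242589 0.7420639821472375
[0.5854 0.2731] 18.143368096440906 0.7390402668086358
```

View pics/w6.png

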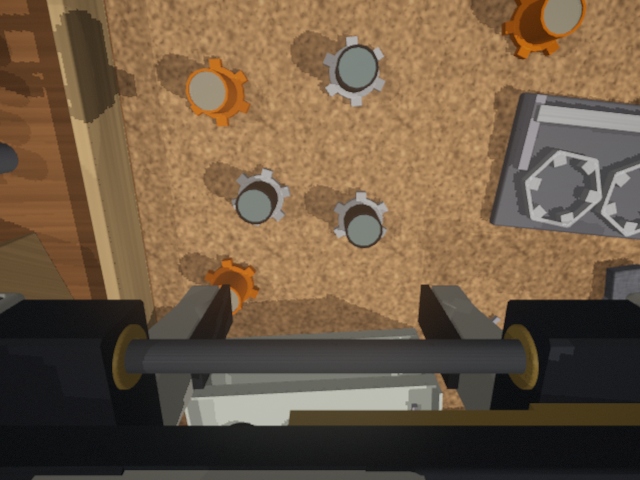

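```bash
cat > filt.py <<'E'
from h import *
def filt(p,d,K,P,seeds,zf=0.001,tag=None):
    im=p[:,:,::-1].copy(); v,u=np.mgrid[0:480,0:640]
    pi=p.astype(int)
    Xt=ray(u.ravel(),v.ravel(),zf+.050,K,P).reshape(480,640,3)
    Xg=ray(u.ravel(),v.ravel(),zf+.010,K,P).reshape(480,640,3)
    out=[]
    for (su,sv) in seeds:
        # glass: greenish grey
        gl=(pi[...,1]-pi[...,0]>8)&(pi[...,1]>70)&(np.hypot(u-su,v-sv)<40)
        n,lab,st,cc=cv2.connectedComponentsWithStats(gl.astype(np.uint8)); 
        if n<2: print("no glass",su,sv); continue
        i=1+np.argmax(st[1:,4]); q=(Xt[lab==i][:,:2]*1000).astype(np.float32)
        h=cv2.convexHull(q); c,(a,b),_=cv2.fitEllipse(h) if len(h)>=5 else (cc[i],(0,0),0)
        M=cv2.moments(h); c=np.array([M['m10'],M['m01']])/M['m00']/1000
        dv=Xg[...,:2]-c; r=np.hypot(dv[...,0],dv[...,1]); th=np.arctan2(dv[...,1],dv[...,0])
        grey=(pi.max(-1)-pi.min(-1)<30)&(pi.min(-1)>85)&(lab!=i)
        m=grey&(r>.0285)&(r<.0325)
        S=np.exp(6j*th[m]).mean() if m.any() else 0; ph=np.degrees(np.angle(S))/6
        out.append((c,ph,abs(S),m.sum(),(a,b)))
        print("filter",c.round(4),"tooth",round(ph,2),"conf",round(abs(S),2),m.sum(),"diam",round(a,1),round(b,1))
        for k in range(6):
            t=np.radians(ph+60*k);x=proj([c[0]+.033*np.cos(t),c[1]+.033*np.sin(t),zf+.010],K,P)[0]
            cv2.circle(im,tuple(int(round(e)) for e in x),1,(0,0,255),-1)
    if tag:
        s=np.array(seeds); x0,y0=np.maximum(s.min(0)-50,0); x1,y1=s.max(0)+50
        cr=im[y0:y1,x0:x1]; f=min(800/cr.shape[1],600/cr.shape[0]); cv2.imwrite(f"pics/{tag}.png",cv2.resize(cr,None,fx=f,fy=f,interpolation=cv2.INTER_CUBIC)[:600,:800])
    return out
E
python3 - <<'E'
from filt import *
z=np.load("w6.npz");p,d,K,P=z["p"],z["d"],z["K"],z["P"]
filt(p,d,K,P,[(357,67),(257,206),(364,230)],tag="w6f")
W=cloud(d,K,P)
for a in [(357,67),(257,206),(364,230)]: print(W[a[1],a[0]])
E
```

```text
filter [ 0.4272 -0.2225] tooth -6.28 conf 0.1 291 diam 16.1 29.7
no glass 257 206
filter [nan nan] tooth 0.0 conf 0 0 diam 0 0filt.py:15: RuntimeWarning: invalid value encountered in divide
  M=cv2.moments(h); c=np.array([M['m10'],M['m01']])/M['m00']/1000
Traceback (most recent call last):
  File "filt.py", line 24, in filt
    cv2.circle(im,tuple(int(round(e)) for e in x),1,(0,0,255),-1)
                  ~~~~~^^^^^^^^^^^^^^^^^^^^^^^^^^
  File "filt.py", line 24, in <genexpr>
    cv2.circle(im,tuple(int(round(e)) for e in x),1,(0,0,255),-1)
                            ~~~~~^^^
ValueError: cannot convert float NaN to integer
```

Run:
```python
from h import *
z=np.load("w6.npz");p,d,K,P=z["p"],z["d"],z["K"],z["P"];W=cloud(d,K,P)
for a in [(357,67),(257,206),(364,230),(257,190),(280,185),(331,85),(265,176),(230,190),(210,91)]: print(a,p[a[1],a[0]],W[a[1],a[0]].round(3))
```

```text
(357, 67) [124 132 128] [ 0.434 -0.219  0.049]
(257, 206) [125 132 125] [ 0.566 -0.32   0.048]
(364, 230) [125 132 125] [ 0.593 -0.208  0.049]
(257, 190) [103 105  98] [ 0.549 -0.319  0.049]
(280, 185) [110  96  84] [ 0.553 -0.301  0.001]
(331, 85) [178 174 172] [ 0.447 -0.242  0.01 ]
(265, 176) [176 173 170] [ 0.541 -0.316  0.012]
(230, 190) [134 101  70] [ 0.558 -0.359  0.001]
(210, 91) [157 146 124] [ 0.454 -0.358  0.048]
```

```bash
python3 - <<'E'
s=open('filt.py').read()
s=s.replace("gl=(pi[...,1]-pi[...,0]>8)&(pi[...,1]>70)&(np.hypot(u-su,v-sv)<40)","gl=(pi[...,1]-pi[...,0]>=0)&(pi[...,1]>85)&(cloud(d,K,P)[...,2]>zf+.038)&(np.hypot(u-su,v-sv)<40)")
s=s.replace("(pi.min(-1)>85)&(lab!=i)","(pi.min(-1)>85)&(lab!=i)&(cloud(d,K,P)[...,2]>zf+.004)&(cloud(d,K,P)[...,2]<zf+.02)")
open('filt.py','w').write(s)
E
python3 - <<'E'
from filt import *
z=np.load("w6.npz");p,d,K,P=z["p"],z["d"],z["K"],z["P"]
filt(p,d,K,P,[(357,67),(257,206),(364,230)],tag="w6f")
E
```

```text
filter [ 0.4346 -0.2192] tooth 5.39 conf 0.81 279 diam 34.3 34.5
filter [ 0.5652 -0.3229] tooth -16.69 conf 0.8 162 diam 33.5 34.1
filter [ 0.5925 -0.2091] tooth 0.64 conf 0.78 165 diam 33.6 33.9
```

View pics/w6f.png

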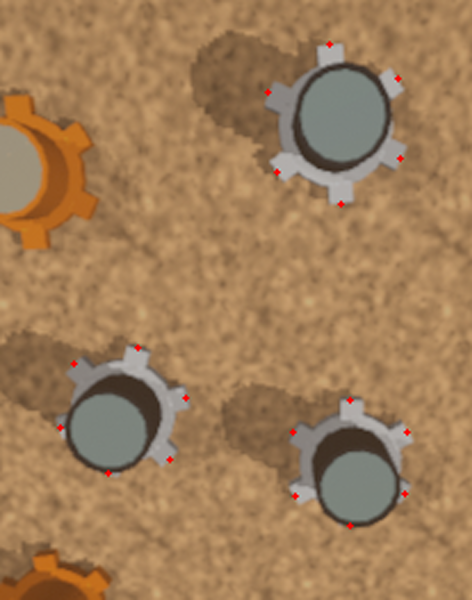

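>>> {"api": "servo_tool", "payload": {
  "steps": [
    [16,20,-60,0],
    [32,40,-120,0],
    [32,40,-170,0],
    [32,40,-210,0],
    [32,40,-240,0],
    [32,40,-255,0],
    [32,40,-260,0],
    [32,40,-260,0]
  ],
  "jaw": 62
}}

```text
clock: 12.25
tool_pos: [0.5926, -0.2096, 0.0414]
eef_rot: [[-1.0, 0.009, 0.001], [0.009, 1.0, -0.0], [-0.001, -0.0, -1.0]]
contact_force: [-0.0, -0.8, 0.7]
grip_width: 0.0618
```

>>> {"api": "servo_tool", "payload": {
  "steps": [
    [0,0,0,0],
    [0,0,0,0],
    [0,0,0,0],
    [0,0,0,0]
  ],
  "jaw": 30,
  "grip_force": 25
}}

```text
clock: 12.75
tool_pos: [0.5923, -0.2097, 0.0413]
eef_rot: [[-1.0, 0.009, 0.001], [0.009, 1.0, -0.0], [-0.001, -0.0, -1.0]]
contact_force: [-1.0, 1.4, 5.4]
grip_width: 0.0394
```

Run:
```python
from h import *
s=sensors.state();print({k:np.round(v,3).tolist() for k,v in s.items()})
```

```text
{'clock': 12.75, 'joints': [-1.719, 27.712, -18.935, 0.006, -43.298, -88.803], 'qvel': [-0.038, 0.029, -0.03, 0.045, 0.011, -0.06], 'joint_efforts': [-0.718, -56.498, 20.326, 4.956, 0.322, 0.018], 'tool_pos': [0.592, -0.21, 0.041], 'eef_rot': [[-1.0, 0.009, 0.001], [0.009, 1.0, -0.0], [-0.001, -0.0, -1.0]], 'contact_force': [-1.004, 1.396, 5.42], 'torque': [0.602, 0.276, -0.015], 'grip_width': 0.039}
```

>>> {"api": "servo_tool", "payload": {
  "steps": [
    [0,0,15,0],
    [0,0,40,0],
    [0,10,70,0],
    [0,35,90,0],
    [0,75,95,0],
    [0,120,95,0],
    [-1,165,95,0],
    [-2,210,95,-0.05],
    [-3,255,95,-0.1],
    [-4,300,95,-0.15],
    [-5,345,95,-0.2],
    [-6,390,95,-0.218],
    [-7,430,90,-0.218],
    [-7,460,80,-0.218],
    [-7,477,65,-0.218],
    [-7,482,55,-0.218],
    [-7,482,55,-0.218],
    [-7,482,55,-0.218]
  ]
}}

```text
clock: 15.0
tool_pos: [0.5852, 0.2714, 0.0959]
eef_rot: [[-0.974, 0.226, 0.0], [0.226, 0.974, -0.0], [-0.0, -0.0, -1.0]]
contact_force: [-0.1, -0.2, 0.2]
grip_width: 0.0397
```

Run:
```python
from h import *
s=sensors.state();print(s['clock'],s['tool_pos'],s['joints'],s['grip_width'],s['contact_force'])
p,d,K,P=grab("wrist","w7");np.savez("w7.npz",p=p,d=d,K=K,P=P)
p,d,K,P=grab("side","s7")
cv2.imwrite("pics/s7c.png",cv2.resize(p[60:330,100:460,::-1],None,fx=2.2,fy=2.2))
```

```text
15.0 [0.58523513 0.27136215 0.09586012] [ 4.21782573e+01  2.53135422e+01 -1.40069638e+01  1.14228525e-02
 -5.06796908e+01 -1.45250064e+02] 0.039738887520087154 [-0.08809355 -0.23818467  0.19434353]
```

View pics/w7.png

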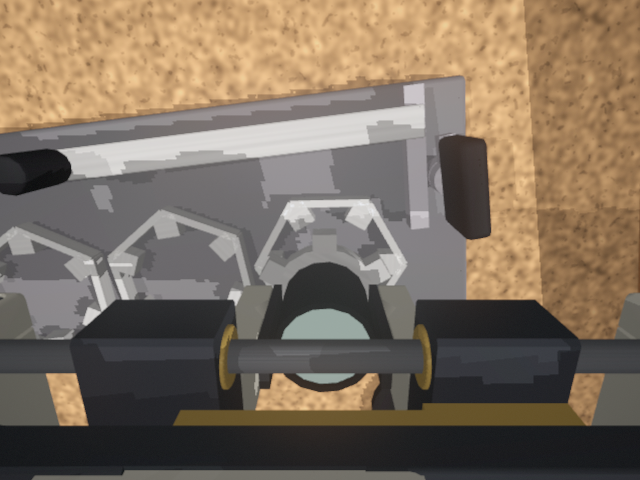

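View pics/s7c.png

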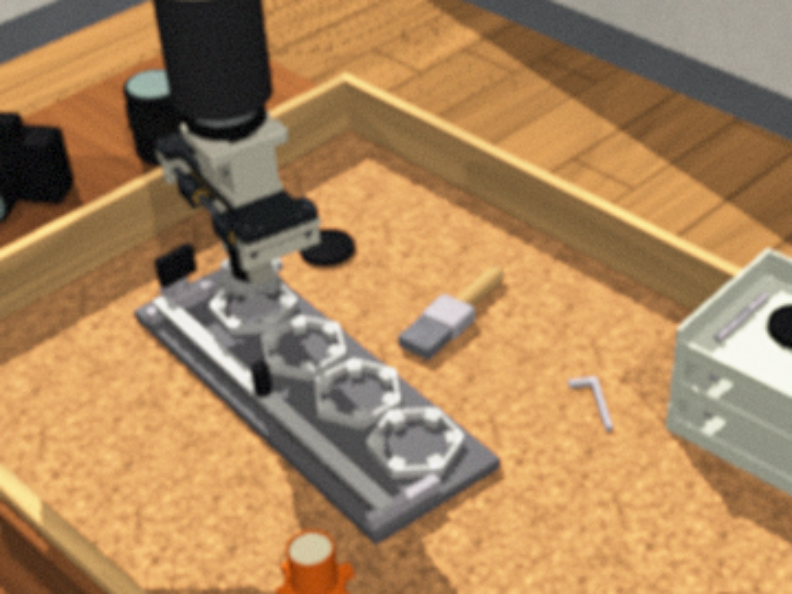

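>>> {"api": "servo_tool", "payload": {
  "steps": [
    [0,0,-10,0],
    [0,0,-20,0],
    [0,0,-26,0],
    [0,0,-30,0],
    [0,0,-34,0],
    [0,0,-37,0],
    [0,0,-37,0]
  ]
}}

```text
clock: 15.98
tool_pos: [0.5849, 0.2726, 0.0583]
eef_rot: [[-0.974, 0.225, 0.0], [0.225, 0.974, 0.0], [0.0, 0.0, -1.0]]
contact_force: [-0.3, 2.1, -1.8]
grip_width: 0.0393
```

>>> {"api": "servo_tool", "payload": {
  "steps": [
    [0,0,-2,0],
    [0,0,-4,0],
    [0,0,-5,0],
    [0,0,-6,0],
    [0,0,-6,0]
  ]
}}

```text
clock: 16.6
tool_pos: [0.5852, 0.2727, 0.0552]
eef_rot: [[-0.974, 0.224, 0.001], [0.224, 0.974, 0.001], [-0.001, 0.001, -1.0]]
contact_force: [-8.3, 0.1, 19.6]
grip_width: 0.0397
```

Run:
```python
from h import *
s=sensors.state();print(s['clock'],s['tool_pos'],s['grip_width'],s['contact_force'],s['torque'])
```

```text
16.6 [0.58517651 0.27265126 0.05519341] 0.039727623530645365 [-8.25850538  0.13128518 19.60462283] [ 0.11751605  2.90446816 -0.08840884]
```

>>> {"api": "servo_tool", "payload": {
  "steps": [
    [0,0,2,0],
    [0,0,2,0],
    [0,0,30,0],
    [0,0,70,0],
    [0,-50,110,0.1],
    [-5,-110,150,0.218],
    [-10,-170,190,0.218],
    [-15,-230,230,0.218],
    [-20,-290,247,0.218],
    [-25,-350,247,0.218],
    [-25,-410,247,0.218],
    [-25,-470,247,0.218],
    [-25,-523,247,0.218],
    [-25,-523,247,0.218],
    [-25,-523,247,0.218],
    [-25,-523,247,0.218]
  ],
  "jaw": 58
}}

```text
clock: 18.6
tool_pos: [0.56, -0.2498, 0.2994]
eef_rot: [[-1.0, 0.008, -0.0], [0.008, 1.0, 0.0], [0.0, 0.0, -1.0]]
contact_force: [0.3, 0.1, -0.3]
grip_width: 0.0579
```

Run:
```python
from filt import *
s=sensors.state();print(s['clock'],s['tool_pos'],np.abs(s['qvel']).max())
p,d,K,P=grab("side","s8")
cv2.imwrite("pics/s8c.png",cv2.resize(p[120:330,120:400,::-1],None,fx=2.8,fy=2.8))
p,d,K,P=grab("wrist","w8");np.savez("w8.npz",p=p,d=d,K=K,P=P)
filt(p,d,K,P,[(357,67),(257,206)],tag="w8f")
```

```text
18.6 [ 0.56001929 -0.24975614  0.29935555] 0.7983266805319115
filter [ 0.4346 -0.2192] tooth 5.4 conf 0.81 269 diam 34.3 34.5
filter [ 0.5651 -0.3229] tooth -16.99 conf 0.78 172 diam 33.6 34.2
```

View pics/w8.png

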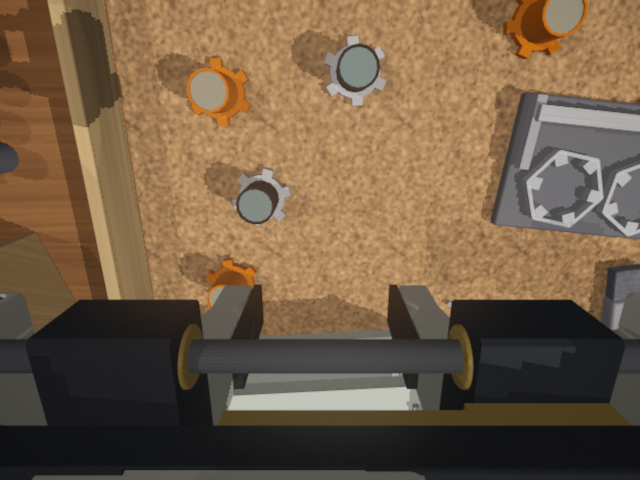

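View pics/s8c.png

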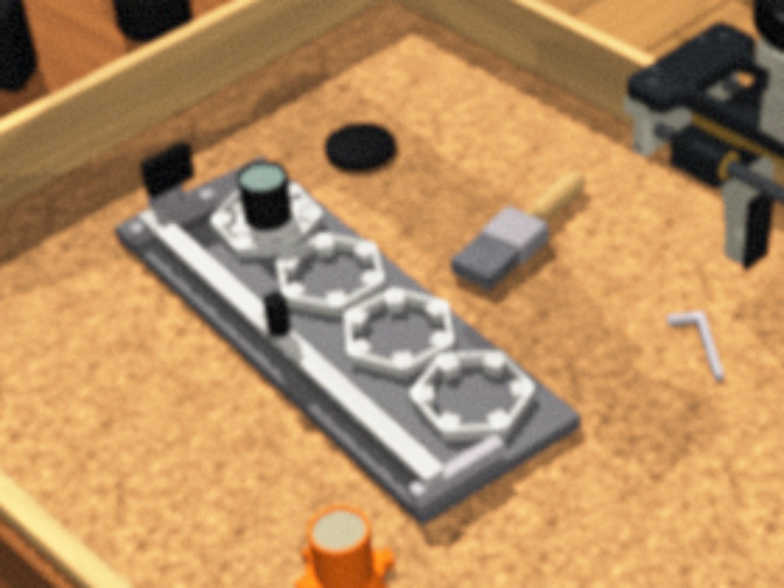

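>>> {"api": "servo_tool", "payload": {
  "steps": [
    [-55,15,-20,0],
    [-110,31,-60,0],
    [-125,31,-110,0],
    [-125,31,-160,0],
    [-125,31,-205,0],
    [-125,31,-240,0],
    [-125,31,-255,0],
    [-125,31,-259,0],
    [-125,31,-259,0]
  ],
  "jaw": 62
}}

```text
clock: 19.82
tool_pos: [0.4355, -0.2193, 0.041]
eef_rot: [[-1.0, 0.008, 0.001], [0.008, 1.0, -0.0], [-0.001, -0.0, -1.0]]
contact_force: [-0.6, -1.0, 0.2]
grip_width: 0.0618
```

>>> {"api": "servo_tool", "payload": {
  "steps": [
    [0,0,0,0],
    [0,0,0,0],
    [0,0,0,0],
    [0,0,0,0]
  ],
  "jaw": 30,
  "grip_force": 25
}}

```text
clock: 20.32
tool_pos: [0.4353, -0.2197, 0.0411]
eef_rot: [[-1.0, 0.009, 0.001], [0.009, 1.0, -0.0], [-0.001, -0.0, -1.0]]
contact_force: [-0.4, 2.2, 6.8]
grip_width: 0.0394
```

Run:
```python
from h import *
s=sensors.state();print(s['clock'],s['tool_pos'],s['joints'],s['grip_width'],s['contact_force'],s['torque'])
```

```text
20.325 [ 0.43528205 -0.2196926   0.04108028] [-3.61759616e+00  1.74504759e+01 -3.72975029e+01 -2.85969174e-03
 -3.52036588e+01 -8.69088169e+01] 0.03936086871227817 [-0.44459846  2.15697672  6.77686414] [ 1.01113101  0.21287515 -0.02325675]
```

>>> {"api": "servo_tool", "payload": {
  "steps": [
    [0,0,15,0],
    [0,0,40,0],
    [5,10,70,0],
    [15,35,90,0],
    [35,75,95,0.05],
    [55,120,95,0.1],
    [75,165,95,0.15],
    [95,210,95,0.2],
    [115,250,95,0.25],
    [126,285,95,0.284],
    [131,305,90,0.284],
    [131,315,75,0.284],
    [131,317,60,0.284],
    [131,317,55,0.284],
    [131,317,55,0.284],
    [131,317,55,0.284]
  ]
}}

```text
clock: 22.32
tool_pos: [0.5662, 0.0969, 0.096]
eef_rot: [[-0.963, -0.271, 0.001], [-0.271, 0.963, 0.0], [-0.001, 0.0, -1.0]]
contact_force: [-0.7, -0.2, -1.5]
grip_width: 0.0394
```

Run:
```python
from h import *
s=sensors.state();print(s['clock'],s['tool_pos'],s['grip_width'],s['contact_force'],s['torque'])
p,d,K,P=grab("wrist","w9");np.savez("w9.npz",p=p,d=d,K=K,P=P)
```

```text
22.325 [0.56622745 0.09686683 0.09597772] 0.039439620971941286 [-0.6679515  -0.15625315 -1.51603692] [-0.00340998 -0.12672525 -0.04888451]
```

View pics/w9.png

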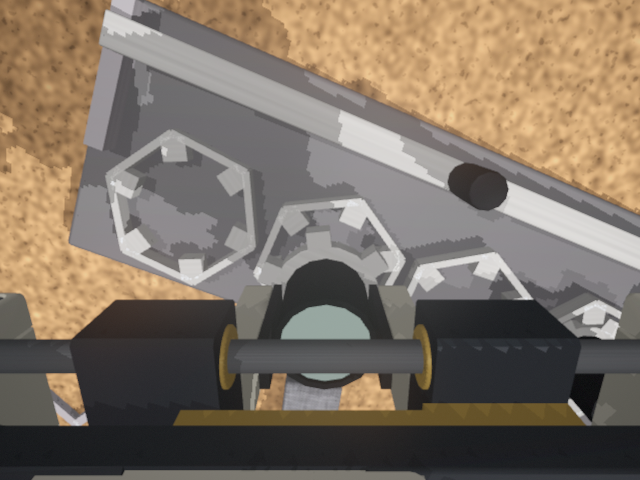

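>>> {"api": "servo_tool", "payload": {
  "steps": [
    [0,0,-10,0],
    [0,0,-20,0],
    [0,0,-26,0],
    [0,0,-30,0],
    [0,0,-34,0],
    [0,0,-37,0],
    [0,0,-37,0]
  ]
}}

```text
clock: 23.25
tool_pos: [0.5661, 0.0974, 0.0584]
eef_rot: [[-0.962, -0.271, 0.0], [-0.271, 0.962, 0.0], [-0.0, 0.0, -1.0]]
contact_force: [0.2, 0.4, -1.6]
grip_width: 0.0396
```

>>> {"api": "servo_tool", "payload": {
  "steps": [
    [0,0,-2,0],
    [0,0,-4,0],
    [0,0,-5,0],
    [0,0,-6,0],
    [0,0,-6,0]
  ]
}}

```text
clock: 23.88
tool_pos: [0.5661, 0.0973, 0.055]
eef_rot: [[-0.962, -0.272, 0.001], [-0.272, 0.962, 0.0], [-0.001, -0.0, -1.0]]
contact_force: [-8.8, 0.5, 22.7]
grip_width: 0.0395
```

>>> {"api": "servo_tool", "payload": {
  "steps": [
    [0,0,2,0],
    [0,0,2,0],
    [0,0,30,0],
    [0,0,70,0],
    [0,-50,110,-0.1],
    [-2,-110,150,-0.2],
    [-4,-170,190,-0.284],
    [-6,-230,230,-0.284],
    [-6,-290,247,-0.284],
    [-6,-348,247,-0.284],
    [-6,-348,247,-0.284],
    [-6,-348,247,-0.284],
    [-6,-348,247,-0.284]
  ],
  "jaw": 58
}}

```text
clock: 25.5
tool_pos: [0.5598, -0.2504, 0.2989]
eef_rot: [[-1.0, 0.009, -0.001], [0.009, 1.0, 0.0], [0.001, 0.0, -1.0]]
contact_force: [-0.5, -0.8, -0.6]
grip_width: 0.0583
```

Run:
```python
from filt import *
s=sensors.state();print(s['clock'],s['tool_pos'],np.abs(s['qvel']).max())
p,d,K,P=grab("side","s10")
cv2.imwrite("pics/s10c.png",p[120:460,100:540,::-1])
p,d,K,P=grab("wrist","w10");np.savez("w10.npz",p=p,d=d,K=K,P=P)
filt(p,d,K,P,[(257,206)],tag="w10f")
```

```text
25.5 [ 0.55980735 -0.25036136  0.29894944] 0.9476074145875871
filter [ 0.565 -0.323] tooth -16.91 conf 0.79 162 diam 33.4 34.2
```

View pics/s10c.png

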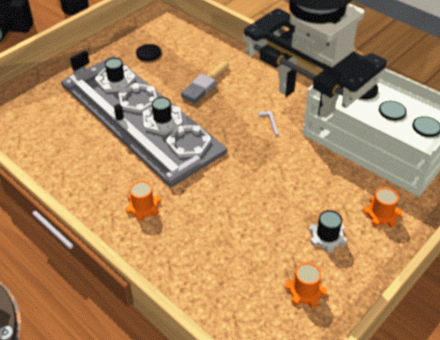

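View pics/w10f.png

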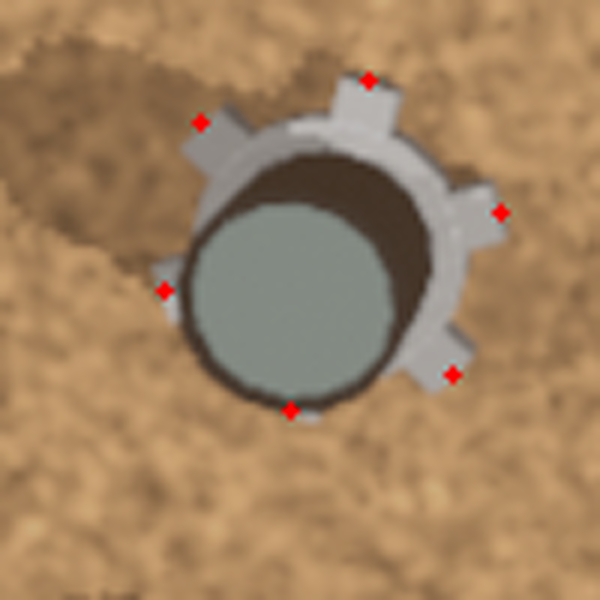

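>>> {"api": "servo_tool", "payload": {
  "steps": [
    [3,-35,-40,0],
    [5,-73,-90,0],
    [5,-73,-140,0],
    [5,-73,-185,0],
    [5,-73,-225,0],
    [5,-73,-250,0],
    [5,-73,-259,0],
    [5,-73,-259,0]
  ],
  "jaw": 62
}}

```text
clock: 26.6
tool_pos: [0.5653, -0.3232, 0.0406]
eef_rot: [[-1.0, 0.008, -0.0], [0.008, 1.0, -0.0], [0.0, -0.0, -1.0]]
contact_force: [0.2, -0.2, -0.1]
grip_width: 0.062
```

>>> {"api": "servo_tool", "payload": {
  "steps": [
    [0,0,0,0],
    [0,0,0,0],
    [0,0,0,0],
    [0,0,0,0]
  ],
  "jaw": 30,
  "grip_force": 25
}}

```text
clock: 27.1
tool_pos: [0.5654, -0.3237, 0.0415]
eef_rot: [[-1.0, 0.009, 0.001], [0.009, 1.0, -0.0], [-0.001, -0.0, -1.0]]
contact_force: [-0.7, 2.2, 6.8]
grip_width: 0.0396
```

>>> {"api": "servo_tool", "payload": {
  "steps": [
    [0,0,15,0],
    [0,0,40,0],
    [0,10,70,0],
    [0,35,90,0],
    [0,75,95,0.02],
    [-2,120,95,0.04],
    [-4,165,95,0.07],
    [-6,210,95,0.07],
    [-8,255,95,0.07],
    [-9,295,95,0.07],
    [-9,320,85,0.07],
    [-9,332,70,0.07],
    [-9,334,58,0.07],
    [-9,334,55,0.07],
    [-9,334,55,0.07],
    [-9,334,55,0.07]
  ]
}}

```text
clock: 29.1
tool_pos: [0.5563, 0.0097, 0.0959]
eef_rot: [[-0.998, -0.06, 0.001], [-0.06, 0.998, 0.0], [-0.001, 0.0, -1.0]]
contact_force: [0.1, 0.2, -1.0]
grip_width: 0.0395
```

Run:
```python
from h import *
s=sensors.state();print(s['clock'],s['tool_pos'],s['grip_width'],s['contact_force'],s['torque'])
p,d,K,P=grab("wrist","w11");np.savez("w11.npz",p=p,d=d,K=K,P=P)
```

```text
29.1 [0.55626059 0.00970693 0.09589922] 0.03952089448905969 [ 0.05357174  0.16378755 -1.02034635] [-0.05101999 -0.11867783  0.0223948 ]
```

View pics/w11.png

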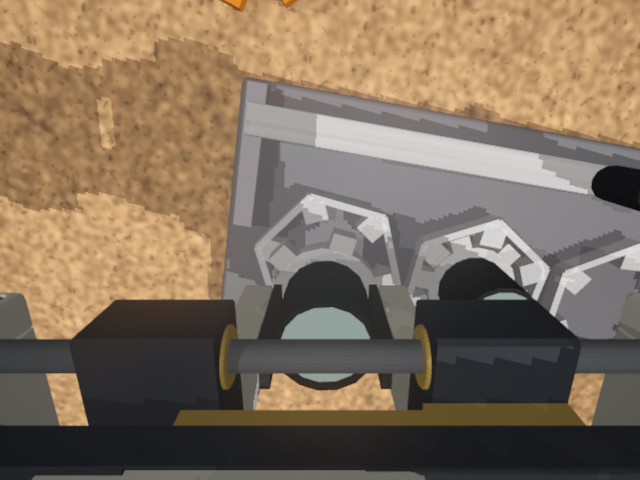

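>>> {"api": "servo_tool", "payload": {
  "steps": [
    [0,0,-10,0],
    [0,0,-20,0],
    [0,0,-26,0],
    [0,0,-30,0],
    [0,0,-34,0],
    [0,0,-37,0],
    [0,0,-37,0]
  ]
}}

```text
clock: 30.02
tool_pos: [0.5559, 0.0103, 0.0584]
eef_rot: [[-0.998, -0.061, -0.0], [-0.061, 0.998, -0.0], [0.0, -0.0, -1.0]]
contact_force: [-0.9, -0.4, -1.4]
grip_width: 0.0395
```

>>> {"api": "servo_tool", "payload": {
  "steps": [
    [0,0,-2,0],
    [0,0,-4,0],
    [0,0,-5,0],
    [0,0,-6,0],
    [0,0,-6,0]
  ]
}}

```text
clock: 30.65
tool_pos: [0.5562, 0.0103, 0.0554]
eef_rot: [[-0.998, -0.062, 0.001], [-0.062, 0.998, -0.0], [-0.001, -0.0, -1.0]]
contact_force: [-11.0, 1.9, 27.5]
grip_width: 0.0397
```

>>> {"api": "servo_tool", "payload": {
  "steps": [
    [0,0,2,0],
    [0,0,2,0],
    [0,0,30,0],
    [0,0,70,0],
    [20,25,120,-0.07],
    [40,50,180,-0.07],
    [60,80,230,-0.07],
    [67,90,263,-0.07],
    [67,90,263,-0.07],
    [67,90,263,-0.07],
    [67,90,263,-0.07]
  ],
  "jaw": 58
}}

```text
clock: 32.02
tool_pos: [0.6223, 0.0998, 0.3141]
eef_rot: [[-1.0, 0.01, -0.002], [0.01, 1.0, -0.001], [0.002, -0.001, -1.0]]
contact_force: [-0.0, 0.1, 0.2]
grip_width: 0.0583
```

Run:
```python
from h import *
s=sensors.state();print(s['clock'],s['tool_pos'],np.abs(s['qvel']).max())
p,d,K,P=grab("scene","c12")
p,d,K,P=grab("wrist","w12");np.savez("w12.npz",p=p,d=d,K=K,P=P)
W=cloud(d,K,P)
v,u=np.mgrid[0:480,0:640];pi=p.astype(int)
gl=(pi[...,1]-pi[...,0]>=0)&(pi[...,1]>85)&(W[...,2]>.045)&(W[...,2]<.09)&(v<280)
n,lab,st,cc=cv2.connectedComponentsWithStats(gl.astype(np.uint8))
for i in range(1,n):
    if st[i,4]>150:
        X=W[lab==i]; print(st[i],np.median(X,0).round(4), np.linalg.lstsq(np.c_[X[:,:2]-X[:,:2].mean(0),np.ones(len(X))],X[:,2],rcond=None)[0].round(4))
```

```text
32.025 [0.62234349 0.09979707 0.31409485] 0.38735127469232583
[ 216  116   36   38 1035] [0.5558 0.0092 0.0625] [0.0044 0.0166 0.0625]
[ 305  125   36   37 1031] [0.565  0.0961 0.0625] [0.0077 0.0065 0.0625]
[480 145  35  35 943] [0.5853 0.2717 0.0624] [0.0056 0.0038 0.0625]
```

View pics/w12.png

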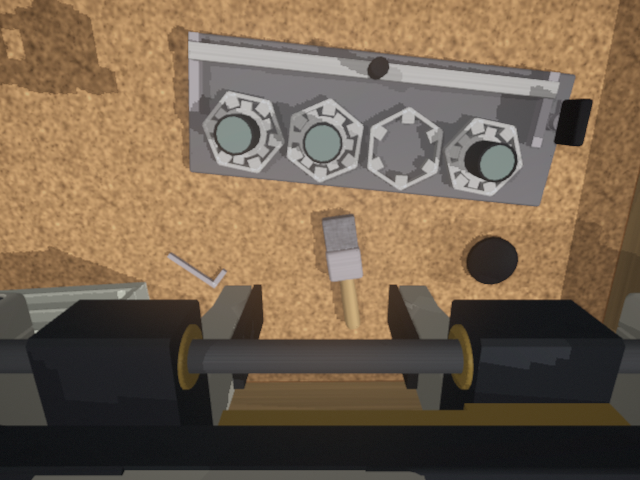

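View pics/c12.png

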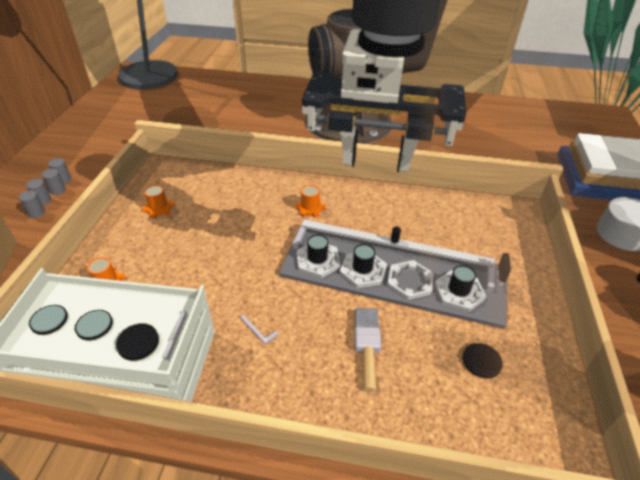

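>>> {"api": "servo_tool", "payload": {
  "steps": [
    [-30,12,-20,0.18],
    [-60,25,-50,0.36],
    [-90,37,-80,0.54],
    [-126,50,-110,0.72],
    [-126,50,-130,0.9],
    [-126,50,-150,1.08],
    [-126,50,-160,1.26],
    [-126,50,-170,1.44],
    [-126,50,-180,1.471],
    [-126,50,-180,1.471],
    [-126,50,-205,1.471],
    [-126,50,-230,1.471],
    [-126,50,-245,1.471],
    [-126,50,-250,1.471],
    [-126,50,-250,1.471]
  ],
  "jaw": 40
}}

```text
clock: 34.0
tool_pos: [0.4972, 0.1504, 0.0658]
eef_rot: [[-0.109, -0.994, 0.0], [-0.994, 0.109, -0.0], [0.0, -0.0, -1.0]]
contact_force: [-0.9, -0.8, -0.2]
grip_width: 0.0399
```

>>> {"api": "servo_tool", "payload": {
  "steps": [
    [0,0,0,0],
    [0,0,0,0],
    [0,0,0,0],
    [0,0,0,0]
  ],
  "jaw": 10,
  "grip_force": 30
}}

```text
clock: 34.5
tool_pos: [0.4973, 0.1504, 0.066]
eef_rot: [[-0.109, -0.994, 0.001], [-0.994, 0.109, 0.0], [-0.0, -0.001, -1.0]]
contact_force: [1.0, -0.6, 2.5]
grip_width: 0.0173
```

>>> {"api": "servo_tool", "payload": {
  "steps": [
    [5,-0.5,0,0],
    [10,-1,0,0],
    [15,-1.6,0,0],
    [20,-2.2,0,0],
    [25,-2.7,0,0],
    [30,-3.2,0,0],
    [35,-3.8,0,0],
    [40,-4.3,0,0],
    [44,-4.8,0,0],
    [46,-5,0,0],
    [46,-5,0,0]
  ]
}}

```text
clock: 35.88
tool_pos: [0.5422, 0.1455, 0.0659]
eef_rot: [[-0.109, -0.994, -0.002], [-0.994, 0.109, 0.0], [0.0, 0.002, -1.0]]
contact_force: [-6.8, 3.5, 11.0]
grip_width: 0.0173
```

Run:
```python
from h import *
s=sensors.state();print(s['clock'],s['tool_pos'],s['grip_width'],s['contact_force'],s['torque'])
p,d,K,P=grab("side","s13")
cv2.imwrite("pics/s13c.png",cv2.resize(p[120:330,120:400,::-1],None,fx=2.8,fy=2.8))
```

```text
35.875 [0.5421903  0.14545301 0.06592438] 0.01727551897630968 [-6.79257145  3.49921117 11.01577111] [ 1.21559174  3.03456712 -0.01238985]
```

View pics/s13c.png

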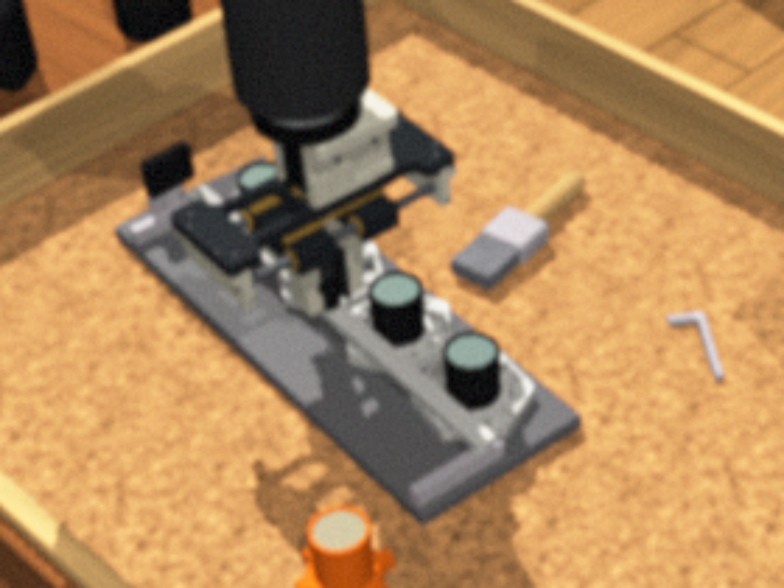

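>>> {"api": "servo_tool", "payload": {
  "steps": [
    [1.5,-0.2,0,0],
    [2.5,-0.3,0,0],
    [2.5,-0.3,0,0]
  ]
}}

```text
clock: 36.3
tool_pos: [0.5424, 0.1453, 0.0659]
eef_rot: [[-0.109, -0.994, -0.005], [-0.994, 0.109, -0.0], [0.001, 0.005, -1.0]]
contact_force: [-19.7, 9.7, 18.4]
grip_width: 0.017
```

>>> {"api": "servo_tool", "payload": {
  "steps": [
    [-2,0,0,0],
    [-2,0,0,0],
    [-2,0,0,0],
    [-2,0,30,0],
    [-2,0,60,0],
    [-2,50,90,0],
    [-2,100,130,0],
    [20,140,180,0],
    [40,160,220,0],
    [50,160,250,0],
    [50,160,250,0],
    [50,160,250,0],
    [50,160,250,0]
  ],
  "jaw": 40
}}

```text
clock: 37.92
tool_pos: [0.595, 0.3045, 0.3143]
eef_rot: [[-0.109, -0.994, -0.002], [-0.994, 0.109, -0.001], [0.001, 0.001, -1.0]]
contact_force: [0.5, 0.6, 0.3]
grip_width: 0.0398
```

Run:
```python
from h import *
s=sensors.state();print(s['clock'],s['tool_pos'],np.abs(s['qvel']).max())
p,d,K,P=grab("wrist","w14");np.savez("w14.npz",p=p,d=d,K=K,P=P)
W=cloud(d,K,P);v,u=np.mgrid[0:480,0:640]
m=(W[...,2]>.066)&(W[...,2]<.085)&(p.max(-1)<90)&(v<300)&(u>300)&(u<500)
n,lab,st,cc=cv2.connectedComponentsWithStats(m.astype(np.uint8))
for i in range(1,n):
    if st[i,4]>40:
        t=W[lab==i];print(st[i],t.mean(0),cv2.minAreaRect((t[:,:2]*1000).astype(np.float32)))
```

```text
37.925 [0.59501223 0.30446365 0.31428833] 0.18446575208598454
[354  11  20  20 290] [0.54129448 0.14525913 0.06733068] ((541.5277709960938, 145.1438446044922), (15.3573637008667, 16.999835968017578), 84.15645599365234)
[351 226  43  14 464] [0.54851136 0.34283475 0.07075672] ((548.2977905273438, 343.4992370605469), (11.847029685974121, 43.926448822021484), 87.75335693359375)
```

View pics/w14.png

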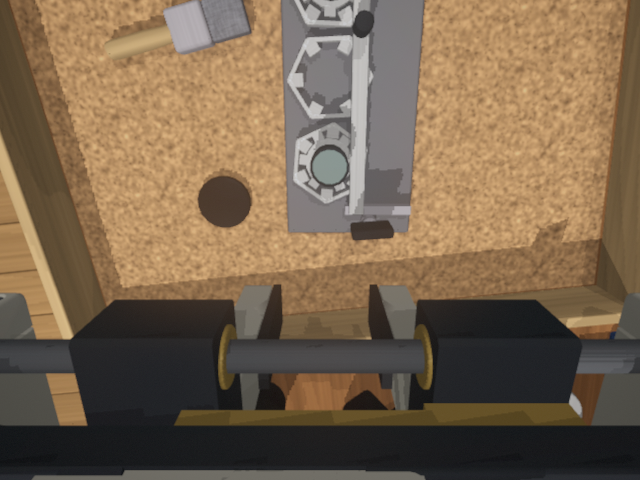

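>>> {"api": "servo_tool", "payload": {
  "steps": [
    [-15,13,-20,-0.18],
    [-30,26,-40,-0.36],
    [-47,38,-60,-0.54],
    [-47,38,-80,-0.72],
    [-47,38,-100,-0.9],
    [-47,38,-120,-1.08],
    [-47,38,-140,-1.26],
    [-47,38,-155,-1.44],
    [-47,38,-165,-1.5],
    [-47,38,-180,-1.5],
    [-47,38,-205,-1.5],
    [-47,38,-230,-1.5],
    [-47,38,-243,-1.5],
    [-47,38,-248,-1.5],
    [-47,38,-248,-1.5],
    [-47,38,-248,-1.5]
  ],
  "jaw": 40
}}

```text
clock: 39.98
tool_pos: [0.5489, 0.3434, 0.0685]
eef_rot: [[-0.999, 0.038, 0.001], [0.038, 0.999, 0.001], [-0.001, 0.001, -1.0]]
contact_force: [0.6, 0.0, 0.5]
grip_width: 0.0403
```

>>> {"api": "servo_tool", "payload": {
  "steps": [
    [0,0,0,0],
    [0,0,0,0],
    [0,0,0,0],
    [0,0,0,0]
  ],
  "jaw": 5,
  "grip_force": 40
}}

```text
clock: 40.48
tool_pos: [0.5487, 0.3455, 0.0679]
eef_rot: [[-0.999, 0.038, 0.002], [0.038, 0.999, 0.004], [-0.002, 0.004, -1.0]]
contact_force: [-2.6, 8.5, -2.3]
grip_width: 0.0118
```

>>> {"api": "servo_tool", "payload": {
  "steps": [
    [0,0,0,0.12],
    [0,0,0,0.25],
    [0,0,0,0.38],
    [0,0,0,0.51],
    [0,0,0,0.64],
    [0,0,0,0.77],
    [0,0,0,0.9],
    [0,0,0,1.03],
    [0,0,0,1.16],
    [0,0,0,1.29],
    [0,0,0,1.39],
    [0,0,0,1.45],
    [0,0,0,1.48],
    [0,0,0,1.48]
  ]
}}

```text
clock: 42.22
tool_pos: [0.549, 0.3452, 0.0679]
eef_rot: [[-0.128, -0.992, 0.002], [-0.992, 0.128, 0.003], [-0.004, -0.001, -1.0]]
contact_force: [-0.8, 6.8, -2.0]
grip_width: 0.0114
```

Run:
```python
from h import *
s=sensors.state();R=s['eef_rot'];print(np.degrees(np.arctan2(-R[1][1],-R[0][1])),s['torque'],s['contact_force'],s['tool_pos'])
```

```text
-7.341655191699016 [ 2.51932076  0.31493349 -0.02220504] [-0.76799247  6.84128144 -1.95403298] [0.54896432 0.34521005 0.0679161 ]
```

>>> {"api": "servo_tool", "payload": {
  "steps": [
    [0,0,0,0.03],
    [0,0,0,0.06],
    [0,0,0,0.08],
    [0,0,0,0.08]
  ]
}}

```text
clock: 42.72
tool_pos: [0.5489, 0.3452, 0.0679]
eef_rot: [[-0.05, -0.999, 0.002], [-0.999, 0.05, 0.004], [-0.004, -0.002, -1.0]]
contact_force: [-0.6, 6.7, -2.0]
grip_width: 0.012
```

Run:
```python
from h import *
s=sensors.state();R=s['eef_rot'];print(np.degrees(np.arctan2(-R[1][1],-R[0][1])),s['torque'],s['contact_force'],s['tool_pos'])
```

```text
-2.8547175602271864 [ 2.57121739  0.28630604 -0.87366857] [-0.55147013  6.70316762 -2.04929062] [0.54894803 0.34519587 0.06788084]
```

>>> {"api": "servo_tool", "payload": {
  "steps": [
    [0,0,0,-0.04],
    [0,0,0,-0.04]
  ]
}}

```text
clock: 42.98
tool_pos: [0.5489, 0.3452, 0.0679]
eef_rot: [[-0.09, -0.996, 0.002], [-0.996, 0.09, 0.004], [-0.004, -0.001, -1.0]]
contact_force: [-1.3, 7.2, -2.8]
grip_width: 0.0114
```

>>> {"api": "servo_tool", "payload": {
  "steps": [
    [0,0,0,0],
    [0,0,0,0],
    [0,0,0,0],
    [0,0,30,0],
    [0,0,70,0],
    [10,-20,120,0],
    [30,-30,180,0],
    [40,-40,230,0],
    [45,-40,248,0],
    [45,-40,248,0],
    [45,-40,248,0]
  ],
  "jaw": 45
}}

```text
clock: 44.35
tool_pos: [0.5928, 0.3027, 0.314]
eef_rot: [[-0.089, -0.996, -0.002], [-0.996, 0.089, -0.001], [0.001, 0.002, -1.0]]
contact_force: [0.5, 0.3, -0.2]
grip_width: 0.0451
```

Run:
```python
from h import *
s=sensors.state();print(s['clock'],s['tool_pos'],np.abs(s['qvel']).max())
p,d,K,P=grab("wrist","w15");np.savez("w15.npz",p=p,d=d,K=K,P=P)
W=cloud(d,K,P);v,u=np.mgrid[0:480,0:640]
m=(W[...,2]>.066)&(W[...,2]<.085)&(p.max(-1)<90)&(v<300)&(u>300)&(u<500)
n,lab,st,cc=cv2.connectedComponentsWithStats(m.astype(np.uint8))
for i in range(1,n):
    if st[i,4]>40:
        t=W[lab==i];print(st[i],t.mean(0),cv2.minAreaRect((t[:,:2]*1000).astype(np.float32)))
        t2=t[:,:2]-t[:,:2].mean(0);e,V=np.linalg.eigh(t2.T@t2);a=V[:,1];a=a*np.sign(a[1]);print(np.degrees(np.arctan2(-a[0],a[1])))
p,d,K,P=grab("side","s15");cv2.imwrite("pics/s15c.png",cv2.resize(p[120:330,120:400,::-1],None,fx=2.8,fy=2.8))
p,d,K,P=grab("scene","c15")
```

```text
44.35 [0.59278274 0.3026947  0.3140276 ] 0.5328765141606668
[356  14  19  21 291] [0.54128333 0.14528851 0.06732403] ((541.3601684570312, 145.36776733398438), (16.226369857788086, 16.249053955078125), 87.61221313476562)
-56.56348095825056
[363 215  14  41 450] [0.54848357 0.3425261  0.07088746] ((548.1465454101562, 343.3013000488281), (42.882320404052734, 12.259012222290039), 83.8130111694336)
-5.790368873922474
```

View pics/w15.png

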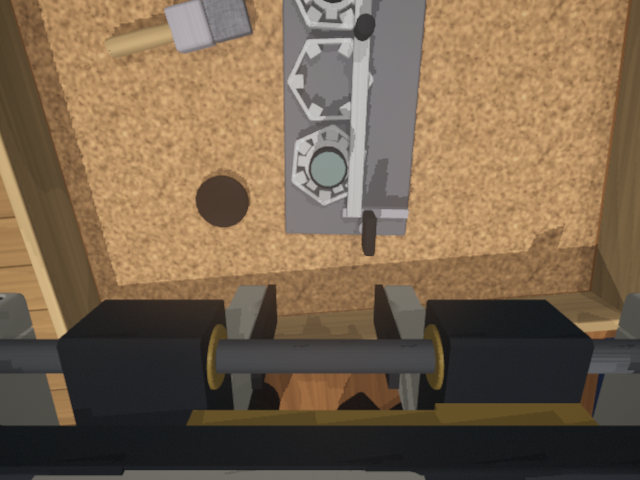

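View pics/s15c.png

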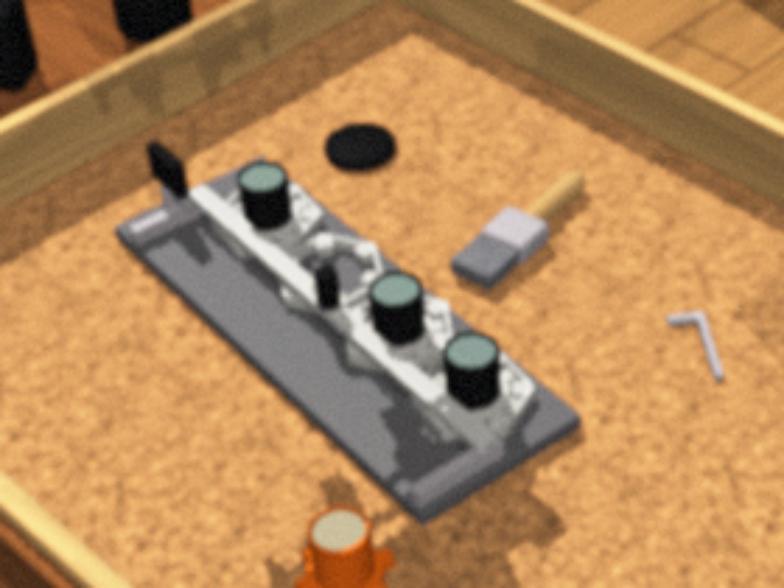

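View pics/c15.png

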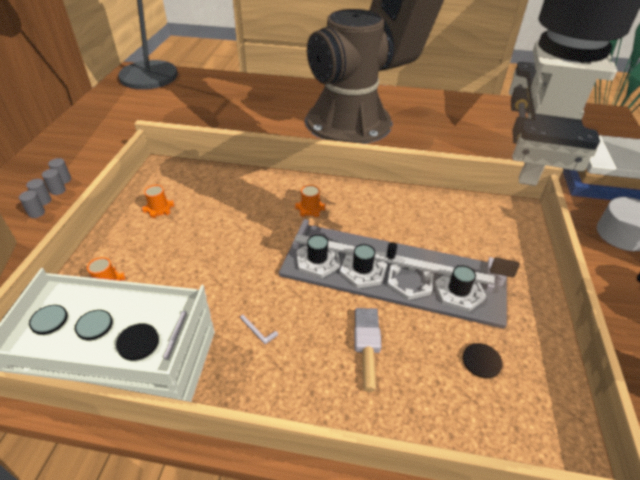

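```bash
python3 -c "
from cell import order
print(order.sign_off())"
```

```text
the job is handed in; nothing more can be done
None
```

The filter changer is loaded, closed and locked, and I handed the job in at about 44.5 s of the 208 s allowed.

I turned the knob clockwise to its stop and slid the keeper fully open. I set the three loose black filters in sockets 3, 1 and 0, slid the keeper shut and turned the knob back to its stop. Only three filters were in the drawer. The orange look-alikes, lens cap, hex key and brush were not touched.

Last checks:
- **Filters:** each went down to about 14 mm above its height on the floor and met 20–28 N of upward resistance there. Their glass tops measured level with each other at 62.5 mm by wrist depth. That reads about 2 mm below nominal, the same offset I saw when they stood on the floor.
- **Keeper:** it is back at its closed position, with the pull at (0.541, 0.145) m, as at the start.
- **Knob:** the bar stands at −6° against the changer's −6.2°, so its value is about 0. It had stood at about −12° at the start.
- **Bystanders:** they lie where they were in the last pictures.
- **Problems:** no check failed or disagreed, and I noticed neither the knocked filter nor the slackened grip.

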